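Fasten the vanity case's draw latch

ROBOT

A 7-joint arm with a two-finger parallel gripper is mounted at the origin on the work surface. World frame = base frame: x ahead of the robot, y to its left, z up, the work surface at z = 0. Lengths are in mm, angles in rad, forces in N, time in s.
With the tool pointing down it reaches from about 425 to 800 mm from the base axis. Payload 8.3 kg.
Tool frame: the origin (TCP) lies midway between the tips of the shut fingers; the grasp point (between the pads) lies 19 mm behind it; z points along the fingers, y is the line along which they close (so a half turn about z gives the same grasp; the last joint's range is limited). The gripper opens to 85 mm and grips with 20 to 120 N. Pads are 22 mm wide; open, the fingers measure 114 mm over their backs; the gripper's body (76 mm by 85 mm) begins 54 mm behind the grasp point. The pads swing forward as they close: fully open they stand 13 mm farther back than shut.
Start: joints at [-1.407, 0.383, 0.016, 1.37, -0.006, 1.388, -0.046], TCP at [140.484, 608.987, 203.979] pointing down, gripper open.
Joint ranges: [-2.95, 2.95], [-0.25, 2.06], [-1.52, 1.56], [0.18, 2.33], [-1.44, 4.58], [0.02, 2.06], [-3.01, 3.01]. Speed limits (rad/s): [2.39, 2.39, 3.01, 3.01, 3.14, 3.14, 3.14].

INTERFACE

Orientations are given as a rotation vector (axis times angle).
In Python, from plant import readout, vision, order gives the robot as it stands.
- The arm moves only by the tool carry_out, never from a script. Its argument "motion" is a list of rows, each a list of 7 numbers: the shift along the tool's x, y, z scaled (see below), then the turn, a rotation vector about the tool's x, y, z scaled (see below), then the finger opening in mm, from 0 to 85.4. In form: [[dx, dy, dz, rx, ry, rz, fingers], ...]. A call has exactly 8 rows; each row shifts and turns the commanded pose from where the row before left it, along the tool's axes as they then stand; what a row does not reach is not made up. The controller multiplies each number of a shift by 1 m and each number of a turn by 180 degrees. A row lasts 1/8 s, in which the tool goes at most 62.5 mm and 10.7 degrees, less where a joint would pass 70% of its speed; a pose out of reach is approached as far as the arm can. A call with a number of a shift or a turn outside -1 to 1 is refused whole. A call with a gripper value outside its range is refused whole. The fingers move at their own pace and stop on an object; "grip_force" is the grip in N (left out, the last holds). Time passes only in rows, so rows that do not move let the fingers close, or fill a call up. It gives the time, the measured TCP pose, the force, the opening and the grip force at its end, in the units of the state.
- readout.state(): the state, without advancing time (a new reading comes with each control period).
- vision.grab_frame(name): name is "scene" or "top" or "wrist"; returns a dict with "frame" (480x640x3 uint8, red, green, blue), "fx", "fy", "cx", "cy" (pixels), "k1" (the pictures are not rectified: a ray, as slopes to the right and down, at radius r is drawn at 1 + k1 r^2 times it, then the intrinsics apply), "rvec" (rotation vector, rad) and "tvec" (3), from world to camera coordinates, as OpenCV has them. Camera axes: x right, y down, z forward; pixel columns grow to the right and rows downward; lengths in mm; the calibration is good to about 2 mm. A picture is of the moment at which its call begins. There is no depth.
- order.job_done(): hands the job in; it is judged then, once.
The state is a dict: "clock": time; "qpos": joint angles; "qvel": joint speeds; "joint_torque": joint torques, N m; "position": TCP position; "orientation": TCP orientation; "contact_force": force on the tool from outside, world axes, zero at the start; "wrist_torque": the same for the moment, N m; "opening": opening from 0.0 (shut) to 1.0 (fully open); "finger_force": force on a finger pad.
Only numpy, scipy, OpenCV 4.12 (cv2) and the standard library are available. Lean on these libraries where they do the work, as an engineer would, in place of code of your own. Each camera call takes 0.05 s, during which the arm holds its last target. There are 200 camera calls.

TASK

Fasten the latch of the vanity case on the dresser: bring the wire loop over the keeper and down behind its hook, draw it back until it bears under the hook's lip, let it go, and then press the lever down flat, past centre, so that it stays there by itself and holds the lid shut. Work by feel and gently: push on the lever or the case with no more than 30 N, and never press the wire loop on the keeper's lip or rear stop with more than 15 N, for it bends. Leave everything else where it stands.

Things in the scene. Friction and masses are not known exactly. Their poses are not given: they have to be found in the camera images.
- case: vanity case, fixed: hard black shell, aluminium edges, standing upright on its spine, 220 mm long (its y), 135 mm deep (its x), flat top at z = 150 mm, the latch in the middle of the top. Origin on the dresser under the middle of the seam; z up, y along the seam, x across it from the main half (-85 to 0 mm, carries lever and loop) to the lid half (0 to 50 mm, carries the keeper)
- lid: lid half, hinged along its foot on the case: origin on the hinge, axes as the case's. A foam seal and a stiff stay hold it ajar, its top 5 to 8 mm from shut; it stays where it is left. At the keeper it takes 7 to 12 N in x to start it moving and 21 N to shut it
- pivot (a point): middle of the lever's axis pin, fixed on the case at x = -16, z = 163 mm in its frame. The pin runs along the case's y. The loop's pin goes round it at 12.4 mm: lever flat, it is 12 mm to the case's -x of the pivot and 3 mm below it; lever upright, it is 3 mm to -x and 12 mm above
- lever (a joint): angle of the lever about the pivot: 0 = flat on its rubber rest, pointing to the case's -x; pi/2 = upright; to 2.6 leaning over the keeper. Starts at 1.35 to 1.75; stiff pin (0.02 N m), stays where left. Steel plate 24 mm wide, 4 mm thick, reaching 65 mm from the pivot, the last 10 mm a finger tab turned up 5 mm. Once the loop is hooked its pull passes centre at about 0.28; below that it holds the lever flat
- lever_tip (a point): point on the lever's upper face (the one that looks to the keeper when the lever stands up), where the finger tab begins, 56 mm from the pivot and 3 mm to that face's side of it. Lever flat: 166 mm above the dresser
- loop (a joint): angle of the wire loop to the lever; the loop's slope above level, seen along the case's y, is loop minus lever (0 = level, pointing to the keeper; pi/2 = straight up). A stiff pin (0.011 N m) keeps it at any slope, and lets it turn with the lever unless something holds the bar. The loop is a U of 4 mm wire, 36 mm wide over its arms (28 mm inside), which straddle the lever
- loop_bar (a point): middle of the loop's cross bar (4 mm round, along the case's y), 46 mm from the loop's pin, so always 34 to 58 mm from the pivot. The loop can be gripped across its 36 mm width, at the ends of the bar, the fingers closing along y
- keeper (a point): centre of the bar's seat in the keeper, on the lid; axes as the lid's. x = 18, z = 161 mm in the case's frame when shut, 5 to 8 mm more in x at the start. The keeper is bent steel 22 mm wide in y: an upright whose face is 2 mm to -x of this point, on it a lip (underside 5 mm, top 8 mm above the point) reaching 4 mm to +x of the point, and a floor 4 mm below the point
- slot (a point): middle of the keeper's slot at the height of the lip's top, on the lid: 7 mm to +x of keeper and 8 mm above it. The bar goes down here: 6 mm wide in x, between the lip's edge and the rear stop (3 mm thick, its top 3 mm lower than this point), 12 mm to the floor, where the bar's centre is 2 mm above the floor; it is then drawn to -x under the lip
- candle: bystander: candle jar, matt black, 84 mm across, 115 mm tall; origin at its underside's centre
- diffuser: bystander: reed diffuser, round glass bottle 54 mm across with thin sticks up to 185 mm; origin at its underside's centre
- perfume: bystander: perfume bottle, 30 x 52 x 101 mm, upright; origin at its underside's centre
- cream: bystander: white cream pot, 54 mm across, 42 mm tall; origin at its underside's centre
- lipstick: bystander: lipstick standing up, 20 x 20 x 74 mm; origin at its underside's centre
- mug: bystander: white mug, 80 mm across, 92 mm tall; origin at its underside's centre
- clock: bystander: wooden bedside clock, 45 x 120 x 62 mm; origin at its underside's centre

How it is judged (in metres and radians):
On the way:
1. the loop's bar bears in the keeper's hook, under its lip, with the lever still standing and the fingers off the loop (x of loop_bar in the frame of keeper between -0.003 and 0.004 m and z of loop_bar in the frame of keeper between -0.006 and 0.0045 m and value of joint lever above 0.6 rad and contact force between the fingers and loop below 0.5 N), for 0.2 s.
At the end, for the whole second after the job is handed in: the lever lies flat (within 0.06 rad of its stop), the loop's bar sits in the keeper under its lip (from 3 mm to -x to 4 mm to +x of the keeper point, and from 6 mm below to 4.5 mm above it) and the lid is drawn shut (keeper within 2.5 mm of its shut place) (x of loop_bar in the frame of keeper between -0.003 and 0.004 m and z of loop_bar in the frame of keeper between -0.006 and 0.0045 m and value of joint lever below 0.06 rad and x of keeper in the frame of case below 0.0205 m); the robot touches nothing.
It fails at once if a bystander is shifted by more than 20 mm or tipped over (distance of any of candle, diffuser, perfume, cream, lipstick, mug, clock from where it was at the start of the episode above 0.02 m or angle between any of candle, diffuser, perfume, cream, lipstick, mug, clock's own z axis and vertical above 0.5 rad).
It fails at once if the lever is pressed with more than 30 N (contact force between the fingers and lever_c0 above 30 N or contact force between the fingers and lever_c1 above 30 N).
It fails at once if the wire loop is pressed on the keeper's lip or rear stop with more than 15 N (contact force between loop_c0 and lid_c3 above 15 N or contact force between loop_c0 and lid_c4 above 15 N).
It fails at once if the fingers press on the case or its lid with more than 30 N (contact force between the fingers and case_c0 above 30 N or contact force between the fingers and lid above 30 N).
It also fails if it takes over 61 s, if anything falls off the work surface, if the arm or the gripper's body presses on something with over 40 N, if the wrist force passes 120 N, or if a joint passes its speed limit or range.

## Working session

There is one attempt and no reset: what is moved stays moved. The work goes in short steps, Python scripts to look and compute and a tool call to move; the robot and the scene stay as the last step left them, time stands still between calls to the robot, and variables do not carry over. Pictures are saved under pics/ and viewed, at most 10 in all, crops included, and the job is handed in when it is done.

Besides the shell and the picture viewer there is one more tool, called after "Emit:" by a JSON object that holds its "api" and its "payload", one argument or row to a line. carry_out: Moves the arm, as the interface text tells. Its arguments: {"type":"object","properties":{"motion":{"type":"array","items":{"type":"array","items":{"type":"number"}}},"grip_force":{"type":"number"}},"required":["motion"]}

```bash
mkdir -p pics; cat > h.py <<'E'
import numpy as np, cv2
from scipy.spatial.transform import Rotation as R
from plant import readout, vision, order
def grab(n):
    f=vision.grab_frame(n); np.savez(f'{n}.npz',**{k:np.array(v) for k,v in f.items()}); return f
def load(n): return dict(np.load(f'{n}.npz'))
def ray(f,u,v):
    K=np.array([[f['fx'],0,f['cx']],[0,f['fy'],f['cy']],[0,0,1]],float)
    p=cv2.undistortPoints(np.array([[[u,v]]],float),K,np.array([float(f['k1']),0,0,0]))[0,0]
    M=R.from_rotvec(np.ravel(f['rvec'])).as_matrix(); t=np.ravel(f['tvec'])
    return -M.T@t, M.T@np.array([p[0],p[1],1])
def onz(f,u,v,z):
    o,d=ray(f,u,v); return o+d*(z-o[2])/d[2]
def tri(a,b):
    (o1,d1),(o2,d2)=[ray(*x) for x in (a,b)]
    s=np.linalg.lstsq(np.c_[d1,-d2],o2-o1,rcond=None)[0]
    p,q=o1+s[0]*d1,o2+s[1]*d2; return (p+q)/2,np.linalg.norm(p-q)
def proj(f,P):
    M=R.from_rotvec(np.ravel(f['rvec'])).as_matrix(); c=M@np.asarray(P,float)+np.ravel(f['tvec'])
    x=c[:2]/c[2]; x=x*(1+f['k1']*(x@x)); return np.array([f['fx']*x[0]+f['cx'],f['fy']*x[1]+f['cy']])
def save(f,n,box=None,s=1):
    im=f['frame'][...,::-1]
    if box: im=im[box[1]:box[3],box[0]:box[2]]
    cv2.imwrite(f'pics/{n}.png',cv2.resize(im,None,fx=s,fy=s,interpolation=cv2.INTER_CUBIC))
E
python3 - <<'E'
from h import *
print(readout.state())
a=[grab(n) for n in('scene','top','wrist')]
for f,n in zip(a,('scene','top','wrist')): print(n,f['fx'],f['cx'],f['k1'],ray(f,320,240))
c=[cv2.resize(a[i]['frame'],(400,300)) for i in range(3)]
save(a[0],'scene1'); save(a[1],'top1')
save(a[2],'wrist1')
E
```

```text
{'clock': 0.0, 'qpos': array([-1.40690947,  0.38424893,  0.0163616 ,  1.37113029, -0.00629379,
        1.38821914, -0.04650577]), 'qvel': array([-0.00016483,  0.00013504, -0.00170805,  0.00036105, -0.00086234,
       -0.00013619,  0.00080223]), 'joint_torque': array([-1.06804675e-04, -6.27585196e+01,  8.44313130e-01, -3.71832275e+01,
        1.64434587e-02,  1.41747351e-02, -2.41480393e-05]), 'position': array([140.36660482, 608.46669698, 202.98292657]), 'orientation': array([-3.55341618e-01, -3.12124481e+00,  3.05928944e-03]), 'contact_force': array([-0.31663896, -0.56494593, -0.19829435]), 'wrist_torque': array([ 0.00138706, -0.01289432, -0.01156553]), 'finger_force': 0.0, 'opening': 0.999678142415892}
scene 516.589551610564 314.06973334488873 0.04385171393671053 (array([1385.75201014, -688.07651591,  810.75548085]), array([-0.64022343,  0.55663727, -0.52971542]))
top 436.93618449278927 319.5499298288594 -0.1080775844449054 (array([ 535.31144477,    1.64930421, 1085.44134875]), array([ 0.04600286, -0.00871915, -0.99890471]))
wrist 343.6282573971578 325.2216335178893 -0.0669631386172856 (array([ 73.69570526, 624.63228959, 372.28413911]), array([ 0.25454762, -0.07639395, -0.96416228]))
```

View pics/scene1.png

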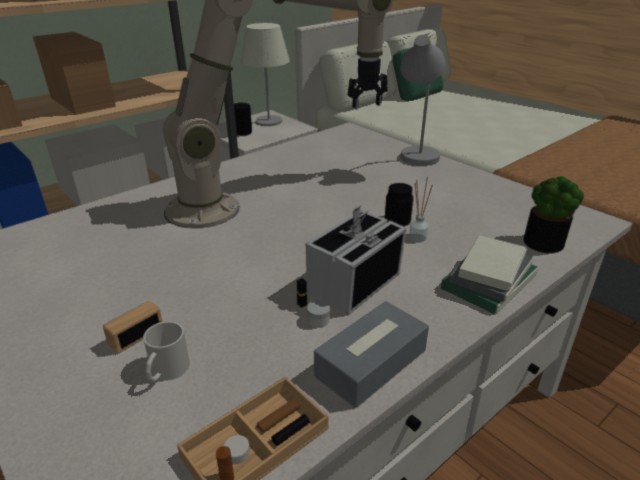

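View pics/top1.png

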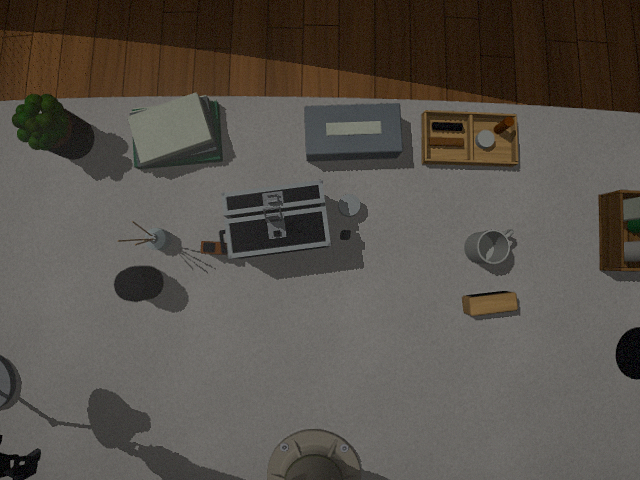

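The top view shows the case at about (275,220), the lid half and keeper on the far side (274,198), and the lever near (278,230). The scene view shows the latch at (360,222). I'll zoom in on both.

```bash
python3 - <<'E'
from h import *
t=load('top')['frame'][170:270,210:343][...,::-1]; s=load('scene')['frame'][195:295,300:415][...,::-1]
a=cv2.resize(t,(798,600),interpolation=cv2.INTER_CUBIC)
s2=load('scene')['frame'][195:260,310:410][...,::-1]
cv2.imwrite('pics/tz.png',a); cv2.imwrite('pics/sz.png',cv2.resize(s2,(800,520),interpolation=cv2.INTER_CUBIC))
E
```

```text
(no output)
```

View pics/tz.png

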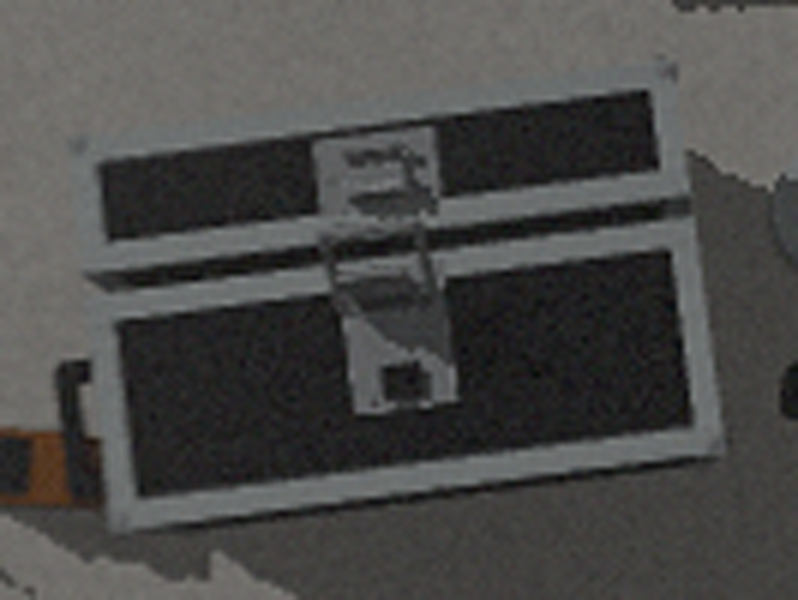

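View pics/sz.png

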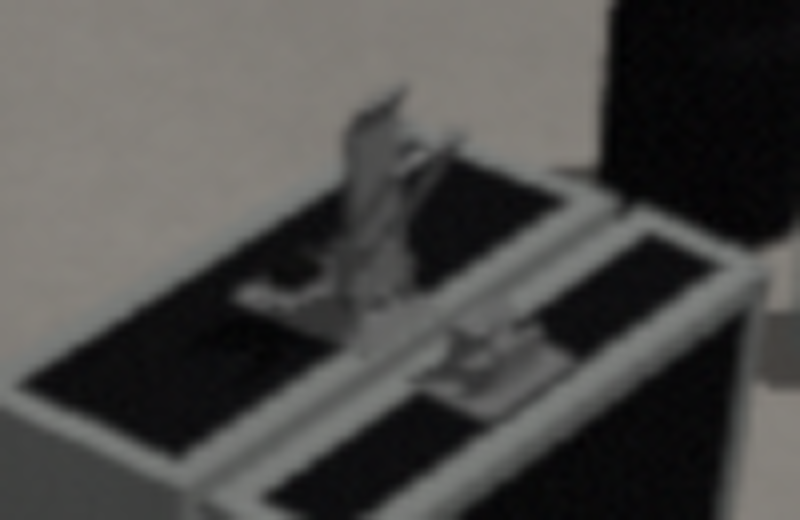

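Top crop: the main half's rear corners are at crop (115,530) and (720,458), and the seam edge runs from (97,297) to (690,222). Scene crop: the lever stands up, its tip at about (375,115), with the loop rising to the lid side and its bar near (450,145).

```bash
python3 - <<'E'
from h import *
t=load('top'); s=load('scene')
c=lambda x,y:(210+x/6,170+y/6)
P={k:onz(t,*c(*v),150) for k,v in dict(rl=(115,530),rr=(722,457),fl=(95,300),fr=(692,222),ll=(80,145),lr=(672,70)).items()}
for k,v in P.items(): print(k,v.round(1))
for a,b in(('rl','rr'),('fl','fr'),('ll','lr'),('rl','fl'),('rr','fr'),('fl','ll')):
    d=P[a]-P[b]; print(a,b,np.linalg.norm(d).round(1),np.degrees(np.arctan2(d[1],d[0])).round(2))
# seam middle from rear edge: 
e=P['rl']-P['rr']; th=np.arctan2(e[1],e[0])-np.pi/2
X=np.array([np.cos(th),np.sin(th),0]);Y=np.array([-X[1],X[0],0])
O1=(P['rl']+P['rr'])/2+85*X; O2=(P['fl']+P['fr'])/2
print(th,O1,O2)
O=(O1+O2)/2; O[2]=0
# scene rays onto the case mid plane y=0
cs=lambda x,y:(310+x/8,195+y/8)
for n,p in dict(tabtop=(378,105),bar=(440,150),keeplip=(490,325)).items():
    o,d=ray(s,*cs(*p)); q=o+d*((O-o)@Y)/(d@Y)-O; print(n,(q@X).round(1),q[2].round(1))
for n,p in dict(loopbar=(380,295),loopnear=(385,237),lip=(390,198),stop=(390,158),tab=(405,380),platel=(312,150),plater=(437,130)).items():
    for z in(150,172,210): 
        q=onz(t,*c(*p),z)-O; print(n,z,(q@X).round(1),(q@Y).round(1))
np.savez('pose',O=O,th=th)
E
```

```text
rl [535.5 187.7 150. ]
rr [565.6 -28.9 150. ]
fl [617.8 197.2 150. ]
fr [649.7 -16.7 150. ]
ll [673.8 204.4 150. ]
lr [704.6  -8.6 150. ]
rl rr 218.6 97.92
fl fr 216.3 98.47
ll lr 215.2 98.23
rl fl 82.9 -173.41
rr fr 85.0 -171.78
fl ll 56.5 -172.65
0.138163588483891 [634.70641154  91.08943442 150.        ] [633.76273375  90.22202796 150.        ]
tabtop -8.0 223.4
bar 15.3 216.6
keeplip 36.9 164.8
loopbar 150 -12.2 5.6
loopbar 172 -14.5 3.8
loopbar 210 -18.5 0.5
loopnear 150 8.3 1.5
loopnear 172 5.5 -0.3
loopnear 210 0.7 -3.4
lip 150 22.1 -1.9
lip 172 19.0 -3.6
lip 210 13.6 -6.6
stop 150 36.5 -3.5
stop 172 33.0 -5.2
stop 210 27.1 -8.1
tab 150 -43.6 0.2
tab 172 -45.1 -1.5
tab 210 -47.8 -4.6
platel 150 42.8 24.0
platel 172 39.2 21.7
platel 210 33.0 17.7
plater 150 44.5 -21.5
plater 172 40.9 -22.7
plater 210 34.6 -24.9
```

```bash
cat >> h.py <<'E'
TH=0.143; O=np.array([634.3,90.6,0.])
X=np.array([np.cos(TH),np.sin(TH),0]);Y=np.array([-X[1],X[0],0]);Z=np.array([0,0,1.])
C=np.c_[X,Y,Z]
def c2w(p): return O+C@np.asarray(p,float)
def w2c(p): return C.T@(np.asarray(p,float)-O)
def toolR(tilt,flip=1):  # tilt deg: body leans to case +x ; tool x = -case X (flip=1)
    t=np.radians(tilt); z=-(np.sin(t)*X+np.cos(t)*Z); y=flip*Y; return np.c_[np.cross(y,z),y,z]
def plan(p,tilt=0,flip=1):  # p = TCP goal in the case frame
    s=readout.state(); R0=R.from_rotvec(s['orientation']).as_matrix(); G=toolR(tilt,flip)
    rv=R.from_matrix(R0.T@G).as_rotvec()/np.pi; d=c2w(p)-s['position']
    print('rot',rv.round(4),'then shift m',(G.T@d/1000).round(4),'| before rot',(R0.T@d/1000).round(4))
def st():
    s=readout.state(); print('t',round(s['clock'],2),'case',w2c(s['position']).round(1),'F(case)',(C.T@s['contact_force']).round(1),'ff',round(s['finger_force'],1),'op',round(s['opening'],3)); return s
E
python3 - <<'E'
from h import *
s=st(); plan([0,0,400]); plan([-5,0,380],0)
print(R.from_rotvec(s['orientation']).as_matrix().round(3))
f=load('wrist'); o,d=ray(f,320,240); M=R.from_rotvec(s['orientation']).as_matrix(); print(M.T@(o-s['position']),M.T@d)
E
```

```text
t 0.15 case [-415.   583.1  203.2] F(case) [ 0.4  0.5 -0.2] ff 0.0 op 1.004
rot [-5.000e-04 -1.000e-04 -1.177e-01] then shift m [-0.415  -0.5831 -0.1968] | before rot [-0.5977 -0.394  -0.1962]
rot [-5.000e-04 -1.000e-04 -1.177e-01] then shift m [-0.41   -0.5831 -0.1768] | before rot [-0.593  -0.3958 -0.1762]
[[-0.974  0.225 -0.   ]
 [ 0.225  0.974 -0.001]
 [ 0.    -0.001 -1.   ]]
[  68.59739105    0.37899841 -169.05817984] [-0.26520971 -0.01579445  0.96418555]
```

Emit:
{"api": "carry_out", "payload": {
  "motion": [
    [0, 0, -0.03, 0, 0, -0.04, 70],
    [0, 0, -0.05, 0, 0, -0.04, 70],
    [0, 0, -0.05, 0, 0, -0.037, 70],
    [0, 0, -0.05, 0, 0, 0, 70],
    [0, 0, 0, 0, 0, 0, 70],
    [0, 0, 0, 0, 0, 0, 70],
    [0, 0, 0, 0, 0, 0, 70],
    [0, 0, 0, 0, 0, 0, 70]
  ]
}}

```text
clock: 1.15
position: [140.4, 608.7, 382.7]
orientation: [0.221, -3.133, 0.003]
contact_force: [-0.1, -0.4, -0.2]
opening: 0.821
finger_force: 0.0
```

```bash
python3 - <<'E'
from h import *
st(); plan([-10,0,370],0)
E
```

```text
t 1.15 case [-415.   583.2  382.7] F(case) [-0.2 -0.4 -0.2] ff 0.0 op 0.821
rot [-0.0007 -0.0002 -0.0007] then shift m [-0.405  -0.5832  0.0127] | before rot [-0.4063 -0.5823  0.0137]
```

Emit:
{"api": "carry_out", "payload": {
  "motion": [
    [-0.02, -0.03, 0, 0, 0, 0, 70],
    [-0.03, -0.043, 0, 0, 0, 0, 70],
    [-0.03, -0.043, 0, 0, 0, 0, 70],
    [-0.03, -0.043, 0, 0, 0, 0, 70],
    [-0.03, -0.043, 0, 0, 0, 0, 70],
    [-0.03, -0.043, 0, 0, 0, 0, 70],
    [-0.03, -0.043, 0, 0, 0, 0, 70],
    [-0.03, -0.043, 0, 0, 0, 0, 70]
  ]
}}

```text
clock: 2.15
position: [415.5, 312.0, 383.7]
orientation: [0.221, -3.133, 0.0]
contact_force: [0.6, 0.6, -1.1]
opening: 0.817
finger_force: 0.0
```

Emit:
{"api": "carry_out", "payload": {
  "motion": [
    [-0.03, -0.043, 0, 0, 0, 0, 70],
    [-0.03, -0.043, 0, 0, 0, 0, 70],
    [-0.03, -0.043, 0, 0, 0, 0, 70],
    [-0.03, -0.043, 0, 0, 0, 0, 70],
    [-0.03, -0.043, 0, 0, 0, 0, 70],
    [-0.025, -0.037, 0, 0, 0, 0, 70],
    [0, 0, 0, 0, 0, 0, 70],
    [0, 0, 0, 0, 0, 0, 70]
  ]
}}

```text
clock: 3.15
position: [623.2, 88.9, 383.4]
orientation: [0.221, -3.133, -0.0]
contact_force: [1.1, -0.2, 0.1]
opening: 0.821
finger_force: 0.0
```

```bash
python3 - <<'E'
from h import *
st(); plan([-10,0,300],0)
f=grab('wrist'); save(f,'w2')
for p in ([0,110,150],[0,-110,150],[-85,110,150],[-16,0,163],[25,0,161]): print(p,proj(f,c2w(p)).round(1))
E
```

```text
t 3.15 case [-1.130e+01 -1.000e-01  3.834e+02] F(case) [ 1.  -0.3  0.1] ff 0.0 op 0.821
rot [ 0.0001 -0.0003 -0.0007] then shift m [-0.0013  0.0001  0.0834] | before rot [-0.0014  0.0001  0.0834]
[0, 110, 150] [416.7 215. ]
[0, -110, 150] [233.  215.5]
[-85, 110, 150] [421.3 141.6]
[-16, 0, 163] [324.8 203.6]
[25, 0, 161] [324.9 237.8]
```

View pics/w2.png

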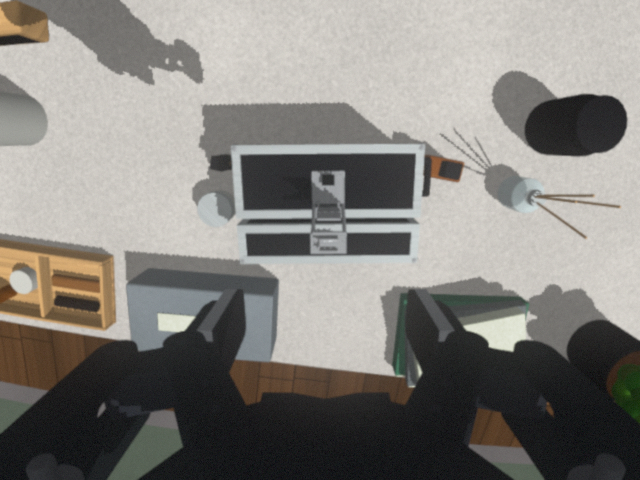

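The wrist view shows the case seam at about row 217, the latch plate at (327,200), and the keeper at (328,241). That agrees with the pose to about 3 px. I'll go down and look closer.

Emit:
{"api": "carry_out", "payload": {
  "motion": [
    [0, 0, 0.02, 0, 0, 0, 60],
    [0, 0, 0.025, 0, 0, 0, 60],
    [0, 0, 0.025, 0, 0, 0, 60],
    [0, 0, 0.025, 0, 0, 0, 60],
    [0, 0, 0.025, 0, 0, 0, 60],
    [0, 0, 0.01, 0, 0, 0, 60],
    [0, 0, 0, 0, 0, 0, 60],
    [0, 0, 0, 0, 0, 0, 60]
  ]
}}

```text
clock: 4.2
position: [623.7, 89.0, 255.3]
orientation: [-0.222, 3.132, 0.0]
contact_force: [0.1, -0.1, 0.2]
opening: 0.702
finger_force: 0.0
```

```bash
python3 - <<'E'
from h import *
st()
f=grab('wrist'); save(f,'w3',(230,30,430,180),4)
for p in ([0,110,150],[0,-110,150],[-85,110,150],[-85,-110,150],[-16,0,163],[25,0,161]): print(p,proj(f,c2w(p)).round(1))
E
```

```text
t 4.2 case [-1.070e+01 -1.000e-01  2.553e+02] F(case) [ 0.1 -0.1  0.2] ff 0.0 op 0.702
[0, 110, 150] [455.7 243.7]
[0, -110, 150] [193.7 244.2]
[-85, 110, 150] [465.7 138.7]
[-85, -110, 150] [183.2 139.3]
[-16, 0, 163] [324.6 228.9]
[25, 0, 161] [324.7 276.9]
```

View pics/w3.png

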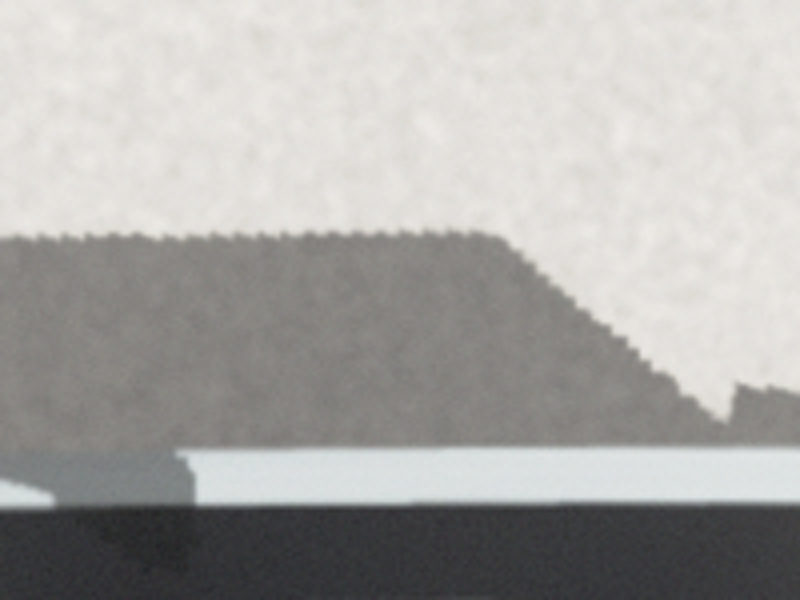

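The crop was aimed too high and shows only the case's rear edge, at row 141 or so. I'll recrop the same frame around the latch.

```bash
python3 - <<'E'
from h import *
f=load('wrist'); save(f,'w4',(250,170,410,290),5)
g=cv2.cvtColor(f['frame'],cv2.COLOR_RGB2GRAY).astype(int)
for r in (180,200,265): print(r,[ (c,g[r,c]) for c in list(range(180,200,2))],[ (c,g[r,c]) for c in range(450,472,2)])
for c in (260,400): print(c,[(r,g[r,c]) for r in range(225,266,2)])
E
```

```text
180 [(180, np.int64(139)), (182, np.int64(133)), (184, np.int64(131)), (186, np.int64(131)), (188, np.int64(132)), (190, np.int64(166)), (192, np.int64(217)), (194, np.int64(222)), (196, np.int64(222)), (198, np.int64(221))] [(450, np.int64(67)), (452, np.int64(68)), (454, np.int64(110)), (456, np.int64(222)), (458, np.int64(228)), (460, np.int64(226)), (462, np.int64(228)), (464, np.int64(228)), (466, np.int64(210)), (468, np.int64(93)), (470, np.int64(96))]
200 [(180, np.int64(138)), (182, np.int64(136)), (184, np.int64(137)), (186, np.int64(140)), (188, np.int64(137)), (190, np.int64(131)), (192, np.int64(162)), (194, np.int64(218)), (196, np.int64(220)), (198, np.int64(220))] [(450, np.int64(65)), (452, np.int64(100)), (454, np.int64(214)), (456, np.int64(228)), (458, np.int64(227)), (460, np.int64(228)), (462, np.int64(229)), (464, np.int64(217)), (466, np.int64(87)), (468, np.int64(141)), (470, np.int64(224))]
265 [(180, np.int64(227)), (182, np.int64(226)), (184, np.int64(229)), (186, np.int64(228)), (188, np.int64(229)), (190, np.int64(228)), (192, np.int64(224)), (194, np.in
[... 514 characters left out ...]
), (245, np.int64(216)), (247, np.int64(204)), (249, np.int64(86)), (251, np.int64(49)), (253, np.int64(77)), (255, np.int64(104)), (257, np.int64(174)), (259, np.int64(213)), (261, np.int64(216)), (263, np.int64(217)), (265, np.int64(218))]
400 [(225, np.int64(61)), (227, np.int64(59)), (229, np.int64(56)), (231, np.int64(58)), (233, np.int64(63)), (235, np.int64(154)), (237, np.int64(223)), (239, np.int64(225)), (241, np.int64(226)), (243, np.int64(225)), (245, np.int64(225)), (247, np.int64(170)), (249, np.int64(54)), (251, np.int64(59)), (253, np.int64(99)), (255, np.int64(126)), (257, np.int64(211)), (259, np.int64(226)), (261, np.int64(225)), (263, np.int64(225)), (265, np.int64(226))]
```

View pics/w4.png

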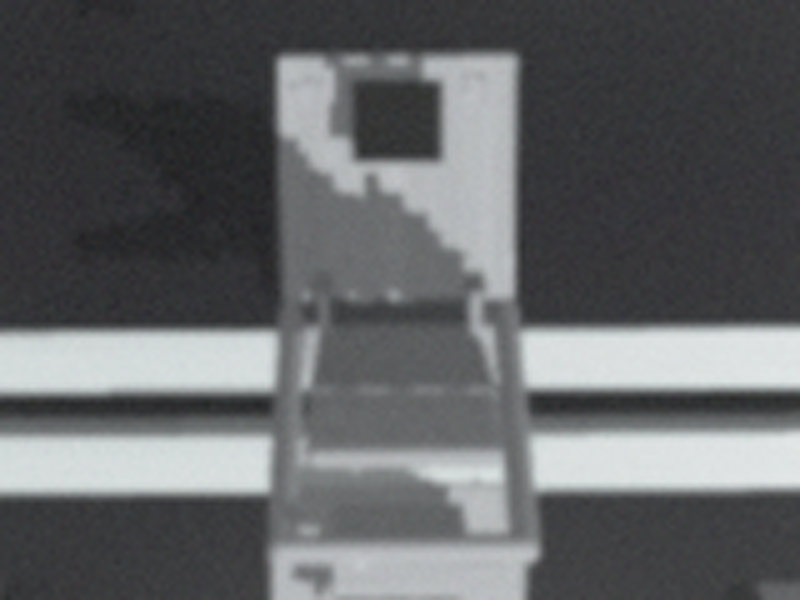

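In this crop (5x, offset (250,170)) the loop's bar ends at px (304,280) and (358,280). The lever stands up between the arms, with its top edges at rows 248 and 260. The case sits about 2.5 mm further in +x and 3 mm further in +y than my estimate.

```bash
sed -i 's/^C=np.c_/O=O+2.2*X+2.7*Y\nC=np.c_/' h.py; cat >> h.py <<'E'
def mid(f,u,v):  # hit on case mid plane: returns origin, direction in (x,z)
    o,d=ray(f,u,v); o=w2c(o); d=C.T@d; return o[[0,2]],d[[0,2]]
E
python3 - <<'E'
from h import *
from scipy.optimize import brentq
f=load('wrist'); s=load('scene'); st()
pv=np.array([-16,163.])
def at(phi,r,n): # lever point
    u=np.array([-np.cos(phi),np.sin(phi)]); m=np.array([np.sin(phi),np.cos(phi)]); return pv+r*u+n*m
def cr(p,o,d): q=p-o; return q[0]*d[1]-q[1]*d[0]
for v,r,n in((248,65,-1),(260,65,8),(260,62,8)):
    o,d=mid(f,330,v); 
    vals=np.linspace(.9,2.4,151); c=[cr(at(a,r,n),o,d) for a in vals]
    print(v,r,n,[vals[i].round(2) for i in range(150) if c[i]*c[i+1]<0])
for phi in (1.4,1.5,1.6,1.7,1.8):
    pin=pv+12.4*np.array([np.cos(np.radians(194)-phi),np.sin(np.radians(194)-phi)])
    o,d=mid(f,331,279.8)
    A=np.linspace(-.2,1.9,400); P=pin+46*np.c_[np.cos(A),np.sin(A)]; c=[cr(p,o,d) for p in P]
    print(phi,[(A[i].round(2),P[i].round(1)) for i in range(399) if c[i]*c[i+1]<0])
for z in (195,200,205,210,215):
  a=[w2c(onz(f,u,279.8,z)) for u in (304,358)]; print(z,a[0].round(1),a[1].round(1))
for p in ([-16,0,223],[0,0,205],[10,0,205]): print(p,proj(s,c2w(p)).round(1))
plan([0,0,232],0)
E
```

```text
t 4.25 case [-12.8  -3.  255.3] F(case) [-1.   0.1  0.3] ff 0.0 op 0.701
248 65 -1 [np.float64(1.49)]
260 65 8 [np.float64(1.46)]
260 62 8 [np.float64(1.47)]
1.4 [(np.float64(0.98), array([  4.5, 212.7]))]
1.5 [(np.float64(1.03), array([  3.8, 214.3]))]
1.6 [(np.float64(1.07), array([  3.3, 215.5]))]
1.7 [(np.float64(1.12), array([  2.8, 216.6]))]
1.8 [(np.float64(1.15), array([  2.5, 217.4]))]
195 [ 11.5 -17.5 195. ] [ 11.6  21.2 195. ]
200 [  9.5 -17.1 200. ] [  9.6  20.7 200. ]
205 [  7.4 -16.8 205. ] [  7.5  20.2 205. ]
210 [  5.4 -16.5 210. ] [  5.5  19.7 210. ]
215 [  3.4 -16.1 215. ] [  3.5  19.2 215. ]
[-16, 0, 223] [356.  207.1]
[0, 0, 205] [361.  215.9]
[10, 0, 205] [364.4 217.2]
rot [ 0.      0.0006 -0.0006] then shift m [-0.0128  0.003   0.0233] | before rot [-0.0128  0.003   0.0234]
```

```bash
python3 - <<'E'
from h import *
plan([-2.4,1.4,208],12)
E
```

```text
rot [ 0.0001  0.0673 -0.0006] then shift m [-0.0201  0.0044  0.0441] | before rot [-0.0103  0.0044  0.0474]
```

Emit:
{"api": "carry_out", "payload": {
  "motion": [
    [0, 0, 0, 0, 0.034, 0, 60],
    [0, 0, 0, 0, 0.0333, 0, 60],
    [-0.01, 0.0022, 0, 0, 0, 0, 60],
    [-0.01, 0.0022, 0.01, 0, 0, 0, 60],
    [0, 0, 0.017, 0, 0, 0, 60],
    [0, 0, 0.017, 0, 0, 0, 60],
    [0, 0, 0, 0, 0, 0, 60],
    [0, 0, 0, 0, 0, 0, 60]
  ]
}}

```text
clock: 5.25
position: [633.2, 94.6, 207.9]
orientation: [0.207, -2.925, 0.021]
contact_force: [0.6, -0.5, 0.7]
opening: 0.707
finger_force: 0.0
```

```bash
python3 - <<'E'
from h import *
st(); plan([-2.4,1.4,208],12)
f=grab('wrist'); save(f,'w5',(160,140,480,380),2.5)
print(proj(f,c2w([4,1.4,214])))
E
```

```text
t 5.25 case [ -2.7   1.4 207.9] F(case) [ 0.5 -0.6  0.7] ff 0.0 op 0.707
rot [ 0.0002  0.     -0.0006] then shift m [-0.0003 -0.     -0.0002] | before rot [-0.0003 -0.     -0.0002]
[324.02121483 294.81581877]
```

View pics/w5.png

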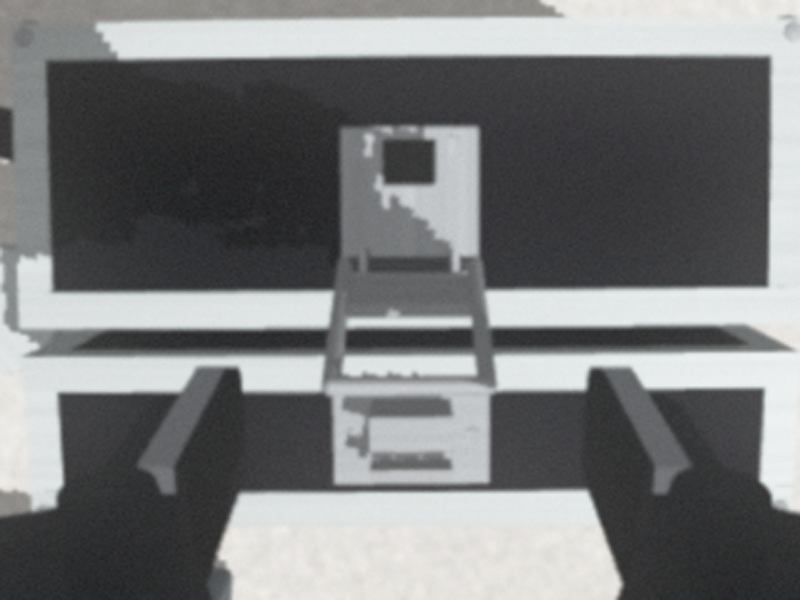

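The bar projects at (324,295), exactly as predicted, and it is centred between the fingers. I'll check where the fingertips are, then grip.

```bash
python3 - <<'E'
from h import *
f=load('wrist'); s=readout.state(); M=R.from_rotvec(s['orientation']).as_matrix()
for z in (0,-4,-8,-12,-20,-40):
    print(z,[((proj(f,s['position']+M@np.array([x,30,z]))-[160,140])*2.5).round(0) for x in(11,-11)])
E
```

```text
0 [array([554., 301.]), array([549., 398.])]
-4 [array([557., 307.]), array([552., 406.])]
-8 [array([560., 314.]), array([555., 414.])]
-12 [array([564., 321.]), array([558., 423.])]
-20 [array([571., 335.]), array([565., 442.])]
-40 [array([592., 379.]), array([584., 498.])]
```

Emit:
{"api": "carry_out", "payload": {
  "grip_force": 20,
  "motion": [
    [0, 0, 0, 0, 0, 0, 48],
    [0, 0, 0, 0, 0, 0, 44],
    [0, 0, 0, 0, 0, 0, 40],
    [0, 0, 0, 0, 0, 0, 36],
    [0, 0, 0, 0, 0, 0, 34],
    [0, 0, 0, 0, 0, 0, 32],
    [0, 0, 0, 0, 0, 0, 32],
    [0, 0, 0, 0, 0, 0, 32]
  ]
}}

```text
clock: 6.3
position: [632.9, 94.4, 206.7]
orientation: [0.206, -2.923, 0.022]
contact_force: [-0.3, 0.6, -0.5]
opening: 0.376
finger_force: 0.0
```

```bash
python3 - <<'E'
from h import *
st()
f=grab('wrist'); save(f,'w6',(220,210,420,360),4)
s=readout.state(); M=R.from_rotvec(s['orientation']).as_matrix()
for z in (0,-10,-20):
    print(z,[((proj(f,s['position']+M@np.array([x,16,z]))-[220,210])*4).round(0) for x in(11,-11)])
print((proj(f,c2w([4,1.4,214]))-[220,210])*4)
E
```

```text
t 6.3 case [ -3.    1.2 206.7] F(case) [-0.2  0.7 -0.5] ff 0.0 op 0.376
0 [array([539., 200.]), array([535., 355.])]
-10 [array([546., 226.]), array([542., 389.])]
-20 [array([554., 255.]), array([549., 426.])]
[417.33316996 343.58457701]
```

View pics/w6.png

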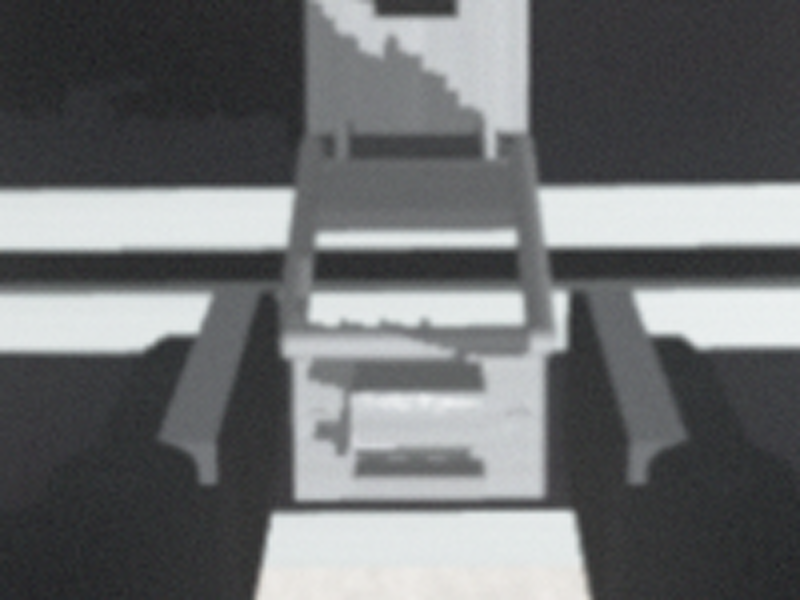

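Fingertips at crop columns 272 and 577 still clear the bar ends (280 and 567), so I'll close further.

Emit:
{"api": "carry_out", "payload": {
  "grip_force": 20,
  "motion": [
    [0, 0, 0, 0, 0, 0, 30],
    [0, 0, 0, 0, 0, 0, 28],
    [0, 0, 0, 0, 0, 0, 26],
    [0, 0, 0, 0, 0, 0, 24],
    [0, 0, 0, 0, 0, 0, 24],
    [0, 0, 0, 0, 0, 0, 24],
    [0, 0, 0, 0, 0, 0, 24],
    [0, 0, 0, 0, 0, 0, 24]
  ]
}}

```text
clock: 7.35
position: [632.9, 94.4, 206.7]
orientation: [0.206, -2.923, 0.022]
contact_force: [-0.6, 0.4, 0.3]
opening: 0.279
finger_force: 0.0
```

```bash
python3 - <<'E'
from h import *
st()
f=grab('wrist'); g=cv2.GaussianBlur(cv2.cvtColor(f['frame'],cv2.COLOR_RGB2GRAY),(3,3),0)//16
for r in range(244,330,3): print(r,''.join('0123456789ABCDEF'[v] for v in g[r,264:390]))
s=readout.state(); M=R.from_rotvec(s['orientation']).as_matrix()
for x in (11,0,-11):
  for z in (0,-10,-20,-30): print(x,z,proj(f,s['position']+M@np.array([x,12,z])).round(0))
E
```

```text
t 7.35 case [ -3.    1.3 206.7] F(case) [-0.6  0.4  0.3] ff 0.0 op 0.279
244 333333333333333333333333333333345666555567655444445555544445554444555444445579BA8766677764333333333333333333333333333333333333
247 333333333333333333333333333333456666554567654444444444444444444444444444444469AA8666667765433333333333333333333333333333333333
250 333333333333333333333333333333456666666666666566655555566555666666666666666667888877666776533333333333333333333333333333333333
253 333333333333333333333333333334566666666666666666666666666666666666666666666666666667666776543333333333333333333333333333333333
256 666666666666666666666666666666666666666666666666666666666666666666666666666666666666666777888888888888888888899999999999999999
259 DEEEEEEEEEEEEEEEEEEEEEEEEEEDCA766666666666666666666666666666666666666666666666666666666678ADEEEEEEEEEEEEEEEEEEEEEEEEEEEEEEEEEE
262 EEEEEEEEEEEEEEEEEEEEEEEEEEEDC9766666666666666666666666666666666666666666666666666666666678ACDEEEEEEEEEEEEEEEEEEEEEEEEEEEEEEEEE
265 EEEEEEEEEEEEEEEEEEEEEEEEEEEDB86666666777777777777777777777777777777777777777777777776666779BDEEEEEEEEEEEEE
[... 2293 characters left out ...]
78ABCCCCCCCCCCCCCCCCCCCCCCCCCCCCCCCCCCCCCCCCCB964333333333345666666666655543333333333
322 333333333333344567777643333333333358ABBA989AAAAAAAAAAA9999999999999999999ABCCCCCCCCCCCB964333333333345677766543333333333333333
325 333333323333333335677643333333333469BCCCCCCBA87666666777766666677776666667789BCCCCCCCCBA74333333333345676543333333333333333333
328 333333333333333334567653333333333479BCCCCCCBA87777777777777777777777777777789ABCCCCCCCCA85333333333345666433333333333333333333
11 0 [347. 260.]
11 -10 [348. 267.]
11 -20 [350. 274.]
11 -30 [351. 282.]
0 0 [347. 280.]
0 -10 [348. 287.]
0 -20 [349. 296.]
0 -30 [351. 305.]
-11 0 [346. 299.]
-11 -10 [348. 307.]
-11 -20 [349. 317.]
-11 -30 [350. 327.]
```

Emit:
{"api": "carry_out", "payload": {
  "motion": [
    [0, 0, 0, 0, 0, 0, 46],
    [0, 0, 0, 0, 0, 0, 46],
    [0, 0, 0, 0, 0, 0, 46],
    [0, 0, 0.008, 0, 0, 0, 46],
    [0, 0, 0, 0, 0, 0, 46],
    [0, 0, 0, 0, 0, 0, 30],
    [0, 0, 0, 0, 0, 0, 30],
    [0, 0, 0, 0, 0, 0, 30]
  ]
}}

```text
clock: 8.4
position: [631.3, 94.2, 199.1]
orientation: [0.206, -2.924, 0.022]
contact_force: [0.6, 0.4, -0.1]
opening: 0.352
finger_force: 0.0
```

```bash
python3 - <<'E'
from h import *
st()
E
```

```text
t 8.4 case [ -4.6   1.3 199.1] F(case) [ 0.7  0.3 -0.1] ff 0.0 op 0.352
```

Emit:
{"api": "carry_out", "payload": {
  "motion": [
    [0, 0, 0, 0, 0, 0, 48],
    [0, 0, 0, 0, 0, 0, 48],
    [0, 0, 0, 0, 0, 0, 48],
    [-0.002, 0, 0.009, 0, 0, 0, 48],
    [0, 0, 0, 0, 0, 0, 48],
    [0, 0, 0, 0, 0, 0, 30],
    [0, 0, 0, 0, 0, 0, 30],
    [0, 0, 0, 0, 0, 0, 30]
  ]
}}

```text
clock: 9.4
position: [631.6, 94.1, 190.1]
orientation: [0.206, -2.924, 0.022]
contact_force: [0.7, -1.0, 1.7]
opening: 0.354
finger_force: 1.0
```

```bash
python3 - <<'E'
from h import *
st()
f=grab('wrist'); g=cv2.GaussianBlur(cv2.cvtColor(f['frame'],cv2.COLOR_RGB2GRAY),(3,3),0)//16
for r in range(250,330,4): print(r,''.join('0123456789ABCDEF'[v] for v in g[r,264:390]))
E
```

```text
t 9.4 case [ -4.4   1.2 190.1] F(case) [ 0.6 -1.1  1.7] ff 1.0 op 0.354
250 3333333333333333333333333333456666554567765444444444444444444444444444444444468AA976666677765433333333333333333333333333333333
254 333333333333333333333333333456666666666666666666666666666666666666666666666666666666666677775433333333333333333333333333333333
258 333333333333333333333333334556666666666666666666666666666666666666666666666666666666666667776543333333333333333333333333333333
262 AAAAAAAAAAAAAAAAAAAAAAAAAA9766666666666666666666666666666666666666666666666666666666666667789ACCCCCCCCCDDDDDDDDDDDDDDDDDDDDDDD
266 EEEEEEEEEEEEEEEEEEEEEEEEEDB866666666666666666666666677766666766677776677666666776667666666779BDEEEEEEEEEEEEEEEEEEEEEEEEEEEEEEE
270 EEEEEEEEEEEEEEEEEEEEEEEEDC9766667788888888888888888888888888888888888888888888888888887766778ACDEEEEEEEEEEEEEEEEEEEEEEEEEEEEEE
274 EEEEEEEEEEEEEEEEEEEEEEEEDA8666679BDEEEEEEEEEEEEEEEEEEEEEEEEEEEEEEEEEEEEEEEEEEEEEEEEEEECA766789BDEEEEEEEEEEEEEEEEEEEEEEEEEEEEEE
278 88777777777777777777777777666666677777777666666666666677776666776666777776666666666666666667778776666666666
[... 891 characters left out ...]
777777777777764333333333345666666666665443333
310 3456666666666655433333333334689998777789ABBAA999877777777766777676677777777777888888888888888864333333333334566666666666654333
314 566666666666654333333333333479BBBAAA9988776666666666666666666666666666666666679BCCCCCCCCCCCCCB85433333333333456666666666665433
318 666666666666543333333333333479BCCCCCCCCBA99BBBBBBBBBBBBCCCCCCCDDCCCDCCCCCCCDDDCCCCCCCCCCCCCCCB85333333333333345666666666666554
322 33344567777764333333333333347ACCBBBBBBBA98ACCDDCCDCCDDDCCDDDDDDDDDDEEEEDDDDDDDDCCCCCBBCCCCCCCB96433333333333345677776654333333
326 33333334567764333333333333358BCCA8777777789BCCCCCCCCCCCCCCCCCCCCCCCCCCCCCCCCCCCCCCCCCCCCCCCCCB85333333333333346777643333333333
```

Emit:
{"api": "carry_out", "payload": {
  "grip_force": 20,
  "motion": [
    [0, 0, 0, 0, 0, 0, 27],
    [0, 0, 0, 0, 0, 0, 24],
    [0, 0, 0, 0, 0, 0, 22],
    [0, 0, 0, 0, 0, 0, 20],
    [0, 0, 0, 0, 0, 0, 20],
    [0, 0, 0, 0, 0, 0, 20],
    [0, 0, 0, 0, 0, 0, 20],
    [0, 0, 0, 0, 0, 0, 20]
  ]
}}

```text
clock: 10.45
position: [631.2, 94.2, 189.6]
orientation: [0.206, -2.923, 0.022]
contact_force: [1.4, -0.7, 1.7]
opening: 0.236
finger_force: 1.2
```

```bash
python3 - <<'E'
from h import *
s=st()
f=grab('wrist'); print(proj(f,c2w([4,1.4,214])))
g=cv2.GaussianBlur(cv2.cvtColor(f['frame'],cv2.COLOR_RGB2GRAY),(3,3),0)//16
for r in range(278,326,3): print(r,''.join('0123456789ABCDEF'[v] for v in g[r,264:390]))
E
```

```text
t 10.45 case [ -4.7   1.3 189.6] F(case) [ 1.3 -0.9  1.7] ff 1.2 op 0.236
[324.21188889 307.59119948]
278 AAAAAAAAAAAAAAAAAAAAAAA99776666689AAAAAAAAAAAAAAAAAAAAAAAA99998999999999999988999999988766778888777777777777777777777777777777
281 333333333333333333333334566666655433333333333333333333333333333333333333333333333333334456677765444333333333333333333333333333
284 333333333333333333333345666666666554333333333333333333333333333333333333333333333333333345666666666654333333333333333333333333
287 555445555444455555555556666666666543333445555555555555555555555555555555555555555554433345666666666666555666666666666666666666
290 AAAAAAAAAAA999999999876666666666543333579AAAAAAAAAAAAAAAAAAAAAAAAABBBBBBBBBBBBBBBBB96433345666666666679BCCCCCCCCCCCCCCCCCCCCCC
293 EEEEEEEDDCA87777777777666666666654333469CEEEEEEEEEEEEEEEEEEEEEEEEEEEEEEEEEEEEEEEEEDB7433334566666666667777777788ACDEEEEEEEEEEE
296 EEEEDCA864333333334566666666666543333459CDEEEEEEEEDDDEEEEEEEEDDDEEEEEEEEEEEEEEEEEEDB74333345666666666665433333333457ACDEEEEEEE
299 EEEC9643333333333445666666666655433333468999AABBCBA9999AABBCBAABDEEEEEEEEEEEE
[... 397 characters left out ...]
765433333334556666666666655433333333333333344
311 3333333333333345666666666666543333333357ACCCCCCCCBBBAA998887777777777777777777777776433333333456666666666665433333333333333333
314 3333333333333456666666666666543333333345799999999999999988888876666666666666678AAA97533333333345666666666666543333333333333333
317 333333333333345666666666666543333333334577888888888888888888888888888888888889ABCCA8533333333345666666666666654333333333333333
320 333333333333333444556677776543333333334569BDEEEEEEEEEEEEEEEEEDDDDDDDDDDDDDDDEDDCCCB9643333333345677777665544433333333333333333
323 333333333333333333333446677643333333334568ACDEEDDDDDDDDDDEEEEDDDDDDDDDDDDDDDDDDCCCB9643333333345677654333333333333333333333333
```

```bash
python3 - <<'E'
from h import *
f=load('wrist'); s=readout.state(); M=R.from_rotvec(s['orientation']).as_matrix()
for x in (38,42.5,30):
  for z in(-60,-73,-90): print(x,z,[proj(f,s['position']+M@np.array([x,y,z])).round(0) for y in(0,38)])
im=cv2.imread('pics/w2.png',0)
print([(r,im[r,320]) for r in range(370,480,6)],[(c,im[410,c]) for c in range(225,430,12)])
g=cv2.cvtColor(f['frame'],cv2.COLOR_RGB2GRAY); print([(r,g[r,320]) for r in range(330,480,6)])
E
```

```text
38 -60 [array([323., 241.]), array([438., 241.])]
38 -73 [array([323., 253.]), array([452., 252.])]
38 -90 [array([323., 273.]), array([475., 273.])]
42.5 -60 [array([323., 227.]), array([439., 227.])]
42.5 -73 [array([323., 238.]), array([453., 238.])]
42.5 -90 [array([323., 256.]), array([478., 256.])]
30 -60 [array([323., 264.]), array([436., 263.])]
30 -73 [array([323., 278.]), array([449., 278.])]
30 -90 [array([323., 303.]), array([471., 302.])]
[(370, np.uint8(73)), (376, np.uint8(72)), (382, np.uint8(69)), (388, np.uint8(73)), (394, np.uint8(69)), (400, np.uint8(40)), (406, np.uint8(31)), (412, np.uint8(32)), (418, np.uint8(32)), (424, np.uint8(30)), (430, np.uint8(30)), (436, np.uint8(26)), (442, np.uint8(26)), (448, np.uint8(16)), (454, np.uint8(26)), (460, np.uint8(21)), (466, np.uint8(26)), (472, np.uint8(21)), (478, np.uint8(18))] [(225, np.uint8(27)), (237, np.uint8(18)), (249, np.uint8(27)), (261, np.uint8(29)), (273, np.uint8(26)), (285, np.uint8(30)), (297, np.uint8(32)), (309, np.uint8(33)), (321, np.uint8(32)), (333, np.uint8(33)), (345, np.uint8(31)), (357, np.uint8(33)), (369, np.uint8(34)), (381, np.uint8(29)), (393, np.uint8(28)), (405, np.uint8(31)), (417, np.uint8(27)), (429, np.uint8(28))]
[(330, np.uint8(201)), (336, np.uint8(106)), (342, np.uint8(198)), (348, np.uint8(114)), (354, np.uint8(229)), (360, np.uint8(227)), (366, np.uint8(231)), (372, np.uint8(234)), (378, np.uint8(228)), (384, np.uint8(231)), (390, np.uint8(221)), (396, np.uint8(221)), (402, np.uint8(48)), (408, np.uint8(50)), (414, np.uint8(45)), (420, np.uint8(40)), (426, np.uint8(42)), (432, np.uint8(41)), (438, np.uint8(34)), (444, np.uint8(38)), (450, np.uint8(33)), (456, np.uint8(34)), (462, np.uint8(34)), (468, np.uint8(33)), (474, np.uint8(26))]
```

```bash
cat >> h.py <<'E'
def tcp(bar,tilt,back=31,s=4):
    t=np.radians(tilt); b=np.asarray(bar,float)
    return b+back*np.array([-np.sin(t),0,-np.cos(t)])+s*np.array([-np.cos(t),0,np.sin(t)])
E
python3 - <<'E'
from h import *
p=tcp([4,1.4,214],33); print(p); plan(p,33)
E
```

```text
[-16.23849236   1.4        190.17976853]
rot [ 0.0003  0.1159 -0.0007] then shift m [0.01   0.0001 0.0058] | before rot [0.0114 0.0001 0.0019]
```

Emit:
{"api": "carry_out", "payload": {
  "grip_force": 20,
  "motion": [
    [0, 0, 0, 0, 0, 0, 50],
    [0, 0, 0, 0, 0, 0, 50],
    [0, 0, 0, 0, 0, 0, 50],
    [0.003, 0, 0, 0, 0.058, 0, 50],
    [0.003, 0, 0, 0, 0.058, 0, 50],
    [0.004, 0, 0.006, 0, 0, 0, 50],
    [0, 0, 0, 0, 0, 0, 50],
    [0, 0, 0, 0, 0, 0, 40]
  ]
}}

```text
clock: 11.5
position: [608.5, 92.2, 178.0]
orientation: [0.189, -2.63, 0.053]
contact_force: [0.1, -1.6, -1.1]
opening: 0.468
finger_force: 0.5
```

Emit:
{"api": "carry_out", "payload": {
  "grip_force": 20,
  "motion": [
    [0, 0, 0, 0, 0, 0, 36],
    [0, 0, 0, 0, 0, 0, 34],
    [0, 0, 0, 0, 0, 0, 32],
    [0, 0, 0, 0, 0, 0, 30],
    [0, 0, 0, 0, 0, 0, 30],
    [0, 0, 0, 0, 0, 0, 30],
    [0, 0, 0, 0, 0, 0, 30],
    [0, 0, 0, 0, 0, 0, 30]
  ]
}}

```text
clock: 12.5
position: [608.1, 92.8, 177.0]
orientation: [0.19, -2.629, 0.052]
contact_force: [-0.4, -0.7, 1.4]
opening: 0.351
finger_force: 0.3
```

```bash
python3 - <<'E'
from h import *
p=tcp([4,1.4,214],33); st(); plan(p,33)
E
```

```text
t 12.5 case [-27.8   3.2 177. ] F(case) [-0.5 -0.7  1.4] ff 0.3 op 0.351
rot [-0.0008  0.0219  0.0002] then shift m [-0.0025 -0.0018 -0.0174] | before rot [-0.0037 -0.0019 -0.0172]
```

```bash
python3 - <<'E'
from h import *
s=st(); print(s['qpos'].round(3),s['position'].round(1),s['joint_torque'].round(1),s['wrist_torque'].round(2))
f=grab('wrist'); g=cv2.GaussianBlur(cv2.cvtColor(f['frame'],cv2.COLOR_RGB2GRAY),(3,3),0)//16
o,d=ray(f,320,240); M=R.from_rotvec(s['orientation']).as_matrix(); print(M.T@(o-s['position']),M.T@d)
print(proj(f,c2w([4,1.4,214])))
for r in range(256,336,3): print(r,''.join('0123456789ABCDEF'[v] for v in g[r,264:390]))
E
```

```text
t 12.5 case [-27.8   3.2 177. ] F(case) [-0.5 -0.7  1.4] ff 0.3 op 0.351
[-0.238  0.852  0.116  0.805 -0.091  1.995  1.56 ] [608.1  92.8 177. ] [ -0.3 -85.6   3.2 -34.5  -0.2   2.8   0. ] [-0.05 -0.4   0.11]
[  68.02199349    0.64852977 -169.06343943] [-0.26512101 -0.01531072  0.96421775]
[318.84503873 346.43849265]
256 222222222222222222222222346788887777777777765433333333333333333333458ABBBBBBBBBBCCBBBBB964333333333333333333333333333333333333
259 222222222222222222222222345677777666777777765433222233333333333333458ABBBBBBBBBCCCBBBBB964333333333333333333333333333333333333
262 222222222222222222222222346677776677777777765432222222233333333333358ABBBBBCBBCCCCBBBBB964333333333333333333333333333333333333
265 222222222222222222222222346677776666777777765433322222233333333444458ABBBBBCCCCCCCBBBBB964333333333333333333333233333333333333
268 222222222222222222222222346677666666777777766666666666679ABBAAAAABBBBBBBBBBBBBCCCCCBBBB964333333333333333333333333333322222332
271 22222222222222222222222234667777666677777777777777777789BCCCBBBBBBBBBBBBBBBCCCCCCCCBBBB964333333333333333333333333333333332
[... 2054 characters left out ...]
CCBA86666668985322222222222234566666666655543
322 22234566676654222222222222247ABCCCCCCCCCCCCCCCCCCCCCCCCCCCCCCCCCCCCCCCCCCCCCCCCCCCCBA86666667885322222222222335677766544332222
325 22222223566654322222222222247ABCCCCCCCCCCCCCCCCCCCCCCCCCCCCCCCCCCCCCCCCCCCCCCCCCCCCCB97665566765322222222222345676643322222222
328 22222222456664322222222222358BCDDDDDDDDDDDDDDDDDDDDDDDDDDDDDDDDDDDDDDDDDDDDDDDDDDDDDCB8666666676432222222223345666532222222222
331 2222222223333322222222222248CDEEEEEEEEEEEEEEEEEEEEEEEEEEEEEEEEEEEEEEEEEEEEEEEEEEEEEEDC9766666676532222222222233333322222222222
334 222222222222222222222222224678898888999999999999999999999999999998888888888888888888877666666655432222222222222222222222222222
```

Emit:
{"api": "carry_out", "payload": {
  "motion": [
    [0, 0, 0, 0, 0, 0, 54],
    [0, 0, 0, 0, 0, 0, 54],
    [0, 0, 0, 0, 0, 0, 54],
    [0, 0, -0.02, 0, 0, 0, 54],
    [0, -0.002, -0.02, 0, -0.02, 0, 54],
    [0, 0, -0.01, 0, -0.019, 0, 54],
    [0, 0, 0, 0, 0, 0, 54],
    [0, 0, 0, 0, 0, 0, 54]
  ]
}}

```text
clock: 13.55
position: [631.4, 94.3, 220.4]
orientation: [0.199, -2.748, 0.042]
contact_force: [-0.9, 0.1, -0.7]
opening: 0.628
finger_force: 0.0
```

```bash
python3 - <<'E'
from h import *
s=st(); print(s['qpos'].round(3))
f=grab('wrist'); save(f,'w7',(170,150,490,390),2.5)
print((proj(f,c2w([4,1.4,214]))-[170,150])*2.5)
p=tcp([4,1.4,214],22); plan(p,22)
E
```

```text
t 13.55 case [ -4.6   1.4 220.4] F(case) [-0.9  0.3 -0.7] ff 0.0 op 0.628
[-0.241  0.787  0.126  0.78  -0.09   1.966  1.563]
[385.04203473 363.48924008]
rot [-0.0008 -0.0011  0.0004] then shift m [-0.0061 -0.      0.0332] | before rot [-0.0063  0.0001  0.0332]
```

View pics/w7.png

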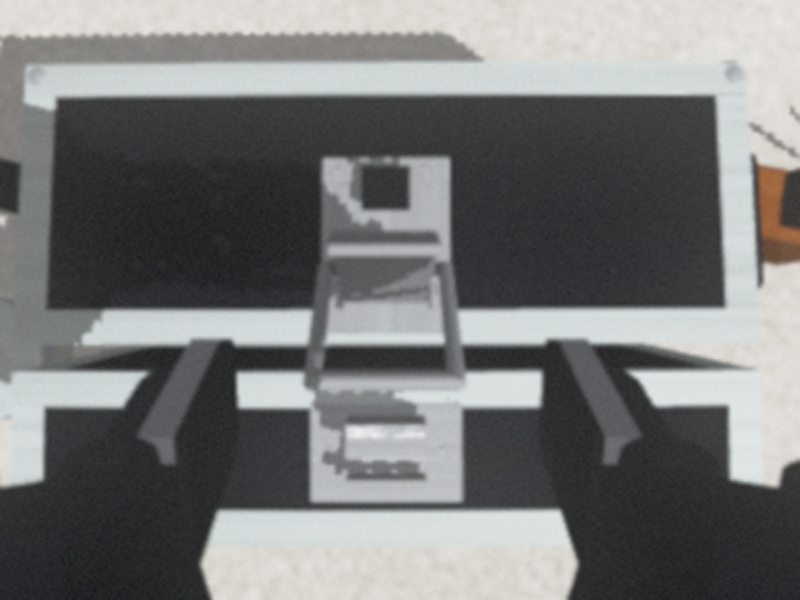

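The bar is now at crop (385,381), i.e. px (324,302), spanning columns 307–465. The lever's tab edge is at crop row 248, so the lever has tilted back somewhat. I'll recompute both.

```bash
cat >> h.py <<'E'
pv=np.array([-16,163.])
def lev(phi,r,n): return pv+r*np.array([-np.cos(phi),np.sin(phi)])+n*np.array([np.sin(phi),np.cos(phi)])
def pinp(phi): a=np.radians(194)-phi; return pv+12.4*np.array([np.cos(a),np.sin(a)])
def _cr(p,o,d): q=p-o; return q[0]*d[1]-q[1]*d[0]
def _roots(fn,A): c=[fn(a) for a in A]; return [round((A[i]*c[i+1]-A[i+1]*c[i])/(c[i+1]-c[i]),3) for i in range(len(A)-1) if c[i]*c[i+1]<0]
def levang(f,u,v,r=65,n=6): o,d=mid(f,u,v); return _roots(lambda a:_cr(lev(a,r,n),o,d),np.linspace(0,2.6,300))
def barpos(f,u,v,phi):
    o,d=mid(f,u,v); P=lambda a:pinp(phi)+46*np.array([np.cos(a),np.sin(a)])
    return [(a,P(a).round(1)) for a in _roots(lambda a:_cr(P(a),o,d),np.linspace(-.9,2,300))]
def leverof(bar): # passive lever angle for a bar position
    v=np.asarray(bar)-pv; r=np.hypot(*v); return np.radians(194)-np.arctan2(v[1],v[0])-np.arccos((12.4**2+r*r-46**2)/(2*12.4*r))
E
python3 - <<'E'
from h import *
f=load('wrist')
for v,n in((250,8),(245,8),(242,-1)): print(v,n,levang(f,324,v,65,n))
for phi in (.9,1.1,1.2,1.3,1.48): print(phi,barpos(f,324,302.4,phi))
for z in (175,185,195,205): print(z,[w2c(onz(f,u,302.4,z)).round(1) for u in (170+307/2.5,170+465/2.5)],[w2c(onz(f,u,249,z)).round(1) for u in (170+328/2.5,170+440/2.5)])
E
```

```text
250 8 [np.float64(1.395)]
245 8 [np.float64(1.356)]
242 -1 [np.float64(1.468)]
0.9 [(np.float64(-0.603), array([ 12.1, 144.5])), (np.float64(0.726), array([  8.6, 201.1]))]
1.1 [(np.float64(-0.664), array([ 12.1, 144. ])), (np.float64(0.787), array([  8.3, 204.9]))]
1.2 [(np.float64(-0.697), array([ 12.1, 143.6])), (np.float64(0.82), array([  8.2, 206.8]))]
1.3 [(np.float64(-0.731), array([ 12.1, 143.1])), (np.float64(0.854), array([  8.1, 208.5]))]
1.48 [(np.float64(-0.793), array([ 12.2, 141.9])), (np.float64(0.916), array([  7.9, 211.2]))]
175 [array([ 10.2, -19.3, 175. ]), array([ 10.2,  22.1, 175. ])] [array([-24.9, -14.1, 175. ]), array([-25. ,  15.7, 175. ])]
185 [array([  9.6, -18.3, 185. ]), array([  9.5,  21.3, 185. ])] [array([-24. , -13.3, 185. ]), array([-24. ,  15.2, 185. ])]
195 [array([  9. , -17.4, 195. ]), array([  8.9,  20.4, 195. ])] [array([-23.1, -12.6, 195. ]), array([-23.1,  14.6, 195. ])]
205 [array([  8.4, -16.4, 205. ]), array([  8.3,  19.5, 205. ])] [array([-22.1, -11.9, 205. ]), array([-22.2,  14. , 205. ])]
```

```bash
python3 - <<'E'
from h import *
p=tcp([8,1.5,209.5],20,32,4); print(p); plan(p,20)
E
```

```text
[ -6.70341507   1.5        180.79791671]
rot [-0.0008 -0.0122  0.0004] then shift m [-0.0114  0.0001  0.0374] | before rot [-0.0128  0.0002  0.0369]
```

Emit:
{"api": "carry_out", "payload": {
  "grip_force": 20,
  "motion": [
    [-0.005, 0, 0, 0, -0.012, 0, 50],
    [-0.006, 0, 0.01, 0, 0, 0, 50],
    [0, 0, 0.014, 0, 0, 0, 50],
    [0, 0, 0.013, 0, 0, 0, 50],
    [0, 0, 0, 0, 0, 0, 50],
    [0, 0, 0, 0, 0, 0, 42],
    [0, 0, 0, 0, 0, 0, 34],
    [0, 0, 0, 0, 0, 0, 30]
  ]
}}

```text
clock: 14.6
position: [630.1, 93.3, 182.7]
orientation: [0.201, -2.789, 0.039]
contact_force: [1.0, -3.0, 1.2]
opening: 0.393
finger_force: 19.9
```

```bash
python3 - <<'E'
from h import *
s=st(); print(s['qpos'].round(3)); plan([-6.7,1.5,180.8],20)
f=grab('wrist'); g=cv2.GaussianBlur(cv2.cvtColor(f['frame'],cv2.COLOR_RGB2GRAY),(3,3),0)//16
print(proj(f,c2w([8,1.5,209.5])))
for r in range(284,336,3): print(r,''.join('0123456789ABCDEF'[v] for v in g[r,264:390]))
E
```

```text
t 14.6 case [ -6.    0.5 182.7] F(case) [ 0.5 -3.1  1.2] ff 19.9 op 0.393
[-0.248  0.743  0.123  0.923 -0.082  1.826  1.565]
rot [-0.001   0.001   0.0001] then shift m [-0.     0.001  0.002] | before rot [-0.     0.001  0.002]
[325.76140702 313.22970669]
284 EEEEEDB97777777776554579A97666679BDDDDDDDDDDDDDDDDDDDDDDDDDDEEDDDDDDEEDDDDDEEEEEEEEEEEEEDB8766668ACB8655567777777778ADEEEEEEEE
287 EEEEDB86666666665533334687666667ADEEEEEEEEEEEEEEEEEEEEEEEEEEEEEEEEEEEEEEEEEEEEEEEEEEEEEDDB97666679AA64333456666666668ACDDEDDDD
290 666676666666666554333334566666666666666666666666666666666666666666666666666666666666655555666666666543333345666666666666555555
293 334566666666666543333334566666654333333333333333333333333333333333333333333333333333333334566666665433333344566666666665443333
296 345666666666665433333334566666554333333333333333333333333333333333333333333333333333333333456666665433333333456666666666554333
299 456666666666554333333334566666654444444444444444444444444444444444444444444444444444444444556666665433333333345666666666665433
302 5666666666665433333333345666678ABBBBBBBBBBBBBBBBBBBBBBB
[... 812 characters left out ...]
CCCDDDCCCCCCCCCB86433333333333333345666666666
323 56777765333333333333333346ACCCB9877777777777666666666666666666666666666666667789BCDDDDDDDDDDDDDCB85433333333333333346777766544
326 345677654333333333333333469BCBA9888777777776666666666666666666666666666666666667ABCCCCCCCCCCCCCCB85433333333333333456777643333
329 334667654333333333333333469BCCCCCCCBBBA999ABCCCCCCCCCCCCCCCCCCCCCCCCCCCCCCBBBCCCCCCCCCCCCDDCDDCCB85433333333333333456776543333
332 333333333333333333333333469BCCCCCCCCCCCBA9BCDDDDEEEEEEEEEEEEEEEEEDDDDDDDDEEEEDDDCCCDDDDDDDDDDDDCB85433333333333333333333333333
335 333333333333333333333333469CCCCCCCCCCCCB99ABCCCDDDDDDCCCDCDDDDDDDDDDDCDDDDDDDDDDCCCCCCDDCCCCCCDCB85433333333333333333333333333
```

Gripped: the opening reads 33.6 mm with 20 N on the pads. Next I'll locate the keeper in the same frame.

```bash
python3 - <<'E'
from h import *
f=load('wrist'); g=cv2.GaussianBlur(cv2.cvtColor(f['frame'],cv2.COLOR_RGB2GRAY),(3,3),0)//16
for r in range(316,384,2): print(r,w2c(onz(f,325,r,169))[0].round(1),w2c(onz(f,325,r,150))[0].round(1),''.join('0123456789ABCDEF'[v] for v in g[r,284:366]))
for c in (230,420): print(c,[(r,w2c(onz(f,c,r,150))[0].round(1),int(g[r,c])) for r in range(270,318,2)])
E
```

```text
316 15.0 17.7 3345677777777777777777777777777777777777777777777777777777777777777777777777776543
318 16.1 18.9 33346799877777777777777777777777777777777777777777777789AAAAAABBBBBAAABBAABAA86433
320 17.2 20.1 3333479BBBA87777777777777777777777777777777777777777778ABCCCCCCCDDDCCCCCCCCCB86433
322 18.3 21.4 333346ACCCB987777777777776666666666666666676666666666678899BCCDDDDDDDDDDDDDCB85433
324 19.5 22.6 3333469BCCA9877777777776666666666666666666666666666666666678ACDDDDDDDDDDDDDCB85433
326 20.6 23.8 3333469BCBA9888777777776666666666666666666666666666666666667ABCCCCCCCCCCCCCCB85433
328 21.7 25.0 3333469BCCCCBBA99988888999999999999999999999999999999999999ABCCCCCCCCCCCCDCCB85433
330 22.8 26.3 3333469BCCCCCCCCCCCBAABCDDDDDDDDDEEEEEEEEEEEEEDDEEDDDDDDDDCCCCCCCDDDDDDDDDCCB85433
332 23.9 27.5 3333469BCCCCCCCCCCCBA9BCDDDDEEEEEEEEEEEEEEEEEDDDDDDDDEEEEDDDCCCDDDDDDDDDDDDCB85433
334 25.0 28.7 3333469BCCCCCCCCCCCB99ACCDDDDDDDDDDDDDDDDDDDDDDDDDDDDDDDDDDDDDDDDDDDDCCCCDDCB85433
336 26.2 29.9 3333469CCCCCCBBCCCCA98ABCCCCCCCCCCCCCCCCCCCCCCCCCCCCCCCCCCCCCCCCCCDCCCCCCCCCB86443
338 27.3 31.2 3333469BCCCCBBBBBBA
[... 2868 characters left out ...]
4(18.0), 14)]
420 [(270, np.float64(-10.7), 4), (272, np.float64(-9.5), 10), (274, np.float64(-8.2), 14), (276, np.float64(-7.0), 14), (278, np.float64(-5.7), 14), (280, np.float64(-4.5), 14), (282, np.float64(-3.2), 14), (284, np.float64(-2.0), 14), (286, np.float64(-0.7), 14), (288, np.float64(0.5), 11), (290, np.float64(1.7), 5), (292, np.float64(3.0), 3), (294, np.float64(4.2), 3), (296, np.float64(5.5), 3), (298, np.float64(6.7), 4), (300, np.float64(7.9), 7), (302, np.float64(9.2), 13), (304, np.float64(10.4), 14), (306, np.float64(11.6), 14), (308, np.float64(12.9), 14), (310, np.float64(14.1), 14), (312, np.float64(15.4), 14), (314, np.float64(16.6), 14), (316, np.float64(17.8), 14)]
```

Emit:
{"api": "carry_out", "payload": {
  "grip_force": 25,
  "motion": [
    [-0.005, -0.001, 0, 0, 0, 0, 28],
    [-0.005, 0, 0, 0, 0, 0, 28],
    [-0.0054, 0, 0.0013, 0, 0, 0, 28],
    [-0.006, 0, 0.004, 0, 0, 0, 28],
    [-0.006, 0, 0.004, 0, 0, 0, 28],
    [-0.006, 0, 0.0035, 0, 0, 0, 28],
    [0, 0, 0, 0, 0, 0, 28],
    [0, 0, 0, 0, 0, 0, 28]
  ]
}}

```text
clock: 15.65
position: [656.7, 97.0, 159.2]
orientation: [0.202, -2.789, 0.038]
contact_force: [-1.6, -0.6, 0.0]
opening: 0.394
finger_force: 24.8
```

```bash
cat >> h.py <<'E'
def asc(f,r0,r1,dr,c0,c1):
    g=cv2.GaussianBlur(cv2.cvtColor(f['frame'],cv2.COLOR_RGB2GRAY),(3,3),0)//16
    for r in range(r0,r1,dr): print(r,''.join('0123456789ABCDEF'[v] for v in g[r,c0:c1:2]))
def inbar(s,back=30,sh=4): # bar in case frame if still at that place in the grip
    M=R.from_rotvec(s['orientation']).as_matrix(); return w2c(s['position']+M@np.array([-sh,0,-back]))
E
python3 - <<'E'
from h import *
s=st(); b=inbar(s); print('bar',b.round(1),s['qpos'].round(2)); f=grab('wrist')
print(proj(f,b)); asc(f,270,360,3,264,390)
for r in range(290,345,6): print(r,w2c(onz(f,325,r,169))[0].round(1),w2c(onz(f,325,r,187))[0].round(1))
E
```

```text
t 15.65 case [ 20.9   0.4 159.2] F(case) [-1.7 -0.4  0. ] ff 24.8 op 0.394
bar [ 34.8   0.5 186. ] [-0.24  0.83  0.12  0.83 -0.09  1.83  1.57]
[ 321.01410973 -161.92343231]
270 88888888888876679AAAAAAAAAAAAAAAAAAAAAAAAAAAAA8777CEEEEEEEEEEEE
273 88888888888866668999999999999AAA99999999A9999A9777BEEEEEEEEEEEE
276 66666666666666666788999A9AA98999AAAAAAAAAAAAAA97779999999999999
279 2222222222356666666777889AA97778899AAAAAAAAAAA97777543434444344
282 222233334334666666666666778877777777899AAAAAAA97766544444444333
285 22245666642356666666666666666666777667779AAAAA97764346666654344
288 223566665323566666666666666666666666667679AAAAA8763335666664334
291 224666664323566666666666666667767677777779AAAAA8753334666665433
294 235666653223466666667777777777777777777777789AA8753334566666433
297 356666653223466677767777777777777777777777779BB8753333566666543
300 456666542222466677777777777777777777778888AABCA7753333466666643
303 5666665322225667777788889AB9888ABA8889ABCCDDDDA7753333356666664
306 6666664222235667987777777777777777777778AAAAAA97763333345666665
309 666665322223566666666666667677777777777
[... 552 characters left out ...]
EED8333333333333
336 233333333338EEEEEEEEEEEEEEEEEEEEEEEEEEEEEEEEEEEEEEA433333333333
339 22333333334AEEEEEEEEEEEEEEEEEEEEEEEEEEEEEEEEEEEEEEC533333333333
342 32333333335CEEEEEEEEEEEEEEEEEEEEEEEEEEEEEEEEEEEEEED733333333333
345 22333333337DEEEEEEEEEEEEEEEEEEEEEEEEEEEEEEEEEEEEEEE943333333333
348 23333333339EEEEEEEEEEEEEEEEEEEEEEEEEEEEEEEEEEEEEEEEB53333333333
351 2333333334BEEEEEEEEEEEEEEEEEEEEEEEEEEEEEEEEEEEEEEEED63333333333
354 2333333336DEEEEEEEEEEEEEEEEEEEEEEEEEEEEEEEEEEEEEEEED83333333333
357 3333333338EEEEEEEEEEEEEEEEEEEEEEEEEEEEEEEEEEEEEEEEEEA4333333333
290 25.7 24.5
296 28.7 27.1
302 31.6 29.8
308 34.6 32.4
314 37.5 35.1
320 40.5 37.7
326 43.5 40.4
332 46.4 43.0
338 49.4 45.7
344 52.3 48.3
```

Emit:
{"api": "carry_out", "payload": {
  "motion": [
    [-0.001, 0, 0.003, 0, 0, 0, 28],
    [-0.001, 0, 0.003, 0, 0, 0, 28],
    [-0.001, 0, 0.003, 0, 0, 0, 28],
    [-0.001, 0, 0.0034, 0, 0, 0, 28],
    [-0.0003, 0, 0.001, 0, 0, 0, 28],
    [-0.0003, 0, 0.001, 0, 0, 0, 28],
    [-0.0004, 0, 0.0009, 0, 0, 0, 28],
    [0, 0, 0, 0, 0, 0, 28]
  ]
}}

```text
clock: 16.7
position: [655.9, 96.6, 142.7]
orientation: [0.202, -2.788, 0.038]
contact_force: [0.0, 0.0, 0.1]
opening: 0.328
finger_force: 0.0
```

```bash
python3 - <<'E'
from h import *
s=st(); b=inbar(s); print('bar',b.round(1),s['qpos'].round(2)); f=grab('wrist')
print(proj(f,c2w(b))); asc(f,284,345,2,264,390)
E
```

```text
t 16.7 case [2.010e+01 1.000e-01 1.427e+02] F(case) [ 0.  -0.   0.1] ff 0.0 op 0.328
bar [ 34.    0.2 169.5] [-0.24  0.83  0.12  0.86 -0.09  1.8   1.57]
[323.83601989 313.03628858]
284 2222223566665588789AAAAAAAAAAAAAAAAAAAAAAAAAAAAA976666654444334
286 2222224666664587678AAAAAAAAAAAAAAAAAAAAAAAAAAAAAA66666654434434
288 22222356666645887679AAAAAAAAAAAAAAAAAAAAAAAAAAAAA66666664434344
290 22222356666534787679AAAAAAAAAAAAAAAAAAAAAAAAAAAAA65666665343333
292 22222466666534676679AAAAAAAAAAAAAAAAAAAAAAAAAAAAA65666665433333
294 2222356666643566667789AAAAAAAAAAAAAAAAAAAAAAAAAAA64666665433333
296 2222356666643566666677889AAAAAAAAAAAAAAAAAAAAAAAA74666666433333
298 2222466666533566666666677899AAAAAAAAA99AAAAAAAAAA74566666533333
300 2223566666533566666666666677899AAAAAA87899AAAAAAA74566666543333
302 2223566666423566666666666676777899AA97777889AAAAA83466666643333
304 22246666664235666666666677777777788998777777889AA83356666653333
306 223566666532356666677777777777777777887777777778873356666664333
308 223566666532356677777777777777777777777777777777763346666664333
310 2246666664223566777777777777777
[... 488 characters left out ...]
DDC94333334675333333
326 2222236743332338CCDCCCCCCDDDDDDCCCCDDDDDDDDDDD94333334664333333
328 2222236753322338CDDDDDDDDDDDDDDDDDDDDDDDDDDDDDA4333334664333333
330 2222234543322349CCCCCCCCCCCCCCCCCCCCCCCCCCCCCCA5333334553333333
332 222222333333333688877777788888888888888888877764333333333333332
334 222222323333333344444444444444444444444444444443333333333333333
336 222222333333334666666666666666666666677888888875333333333333332
338 222222333333338CDDDDDDDDDDDDDDDDDDDDDDDDDDDDDDDA433333333333333
340 222222333333339EEEEEEEEEEEEEEEEEEEEEEEEEEEEEEEEB533333333333333
342 22222222333334AEEEEEEEEEEEEEEEEEEEEEEEEEEEEEEEEC633333333333332
344 22222233333334CEEEEEEEEEEEEEEEEEEEEEEEEEEEEEEEED733333333333333
```

Emit:
{"api": "carry_out", "payload": {
  "motion": [
    [0, 0, 0, 0, 0, 0, 56],
    [0, 0, 0, 0, 0, 0, 56],
    [0, 0, 0, 0, 0, 0, 56],
    [0, 0, -0.015, 0, 0, 0, 56],
    [0, 0, -0.02, 0, 0, 0, 56],
    [0, 0, -0.02, 0, 0, 0, 56],
    [0, 0, 0, 0, 0, 0, 56],
    [0, 0, 0, 0, 0, 0, 56]
  ]
}}

```text
clock: 17.75
position: [674.2, 99.4, 193.5]
orientation: [0.202, -2.787, 0.038]
contact_force: [0.2, -0.1, -0.6]
opening: 0.659
finger_force: 0.0
```

```bash
python3 - <<'E'
from h import *
s=st(); f=grab('wrist'); asc(f,170,345,3,246,402)
for p in ([-16,0,163],[34,0,169],[34,0,185],[20,0,205],[0,0,150]): print(p,proj(f,c2w(p)).round(0))
E
```

```text
t 17.75 case [ 38.6   0.3 193.5] F(case) [ 0.2 -0.1 -0.6] ff 0.0 op 0.659
170 33333333333333333333333334ACCCCCCCCCCCCCCCCCCCCCCCCCCB733333333333333333333333
173 32333333333333333333333334ACCCCCCCCCCCCCCCCCCCCCCCCCCB733333333333333333333333
176 23333333333333333333333334ACCCCCCCCCCCCCCCCCCCCCCCCCCB833333333333333333333333
179 3332333333322333333333332379BCCCCCCCCCCCCB98ABCCCCCCCB843333333333333333333333
182 3333333323323333333322222368BCA9BCCCCCBA877779BBA9CCCB833333333333333333333333
185 33332333332333332222222223679B98BAABA8877777777778BCCB843333333333333333333333
188 33323333333333333222222223677777877777777777777767ACCB843333333333333333333333
191 322333333233333322222222236767775444454444444444579BCB843333333333333333333333
194 22333333223333333222222235875687555555555555555458878A953333333333333333333333
197 23333223333333333222222238B858B866666666666666546AA78BC73333333333333333333333
200 33333332333333322222222238BB78B977777777777777667AA99CC73333333333333333333333
203 33333333333333232222333338CC88A977777777777788888ABBACC74444444444444444444444
206 BBBBBBBBBBA987777777777778
[... 3295 characters left out ...]
33333348EEEEEEEEEEEEEEEEEEEEEEEEEEEEEEEEEEEEEEEEEEEEEEEEEEEEEEEEEEEEEEA444443
329 333333449EEEEEEEEEEEEEEEEEEEEEEEEEEEEEEEEEEEEEEEEEEEEEEEEEEEEEEEEEEEEEEA544443
332 33333345BEEEEEEEEEEEEEEEEEEEEEEEEEEEEEEEEEEEEEEEEEEEEEEEEEEEEEEEEEEEEEED644434
335 33333348DEEEEEEEEEEEEEEEEEEEEEEEEEEEEEEEEEEEEEEEEEEEEEEEEEEEEEEEEEEEEEEE944443
338 3333335BEEEEEEEEEEEEEEEEEEEEEEEEEEEEEEEEEEEEEEEEEEEEEEEEEEEEEEEEEEEEEEEEC64443
341 3333347DEEEEEEEEEEEEEEEEEEEEEEEEEEEEEEEEEEEEEEEEEEEEEEEEEEEEEEEEEEEEEEEEE94434
344 333335BEEEEEEEEEEEEEEEEEEEEEEEEEEEEEEEEEEEEEEEEEEEEEEEEEEEEEEEEEEEEEEEEEEC6444
[-16, 0, 163] [324. 191.]
[34, 0, 169] [324. 270.]
[34, 0, 185] [324. 271.]
[20, 0, 205] [323. 243.]
[0, 0, 150] [324. 219.]
```

```bash
python3 - <<'E'
from h import *
f=load('wrist')
for v,n in((258,8),(257,8),(236,-1),(235,-1)): print(v,n,levang(f,324,v,65,n))
for z in (159,165,172,180,188): print(z,[proj(f,c2w([34,y,z])).round(1) for y in(-17.5,18.5)])
for phi in (2.1,2.2,2.3,2.4,2.5,2.6): print(phi,pinp(phi).round(1),barpos(f,324,268,phi),lev(phi,65,-1).round(1),lev(phi,65,8).round(1))
g=cv2.GaussianBlur(cv2.cvtColor(f['frame'],cv2.COLOR_RGB2GRAY),(3,3),0)//16
for r in range(246,282): print(r,''.join('0123456789ABCDEF'[v] for v in g[r,288:364]))
E
```

```text
258 8 [np.float64(2.179)]
257 8 [np.float64(2.169)]
236 -1 [np.float64(2.133)]
235 -1 [np.float64(2.125)]
159 [array([296. , 270.2]), array([353.3, 270.3])]
165 [array([295.2, 270.3]), array([354. , 270.4])]
172 [array([294.1, 270.4]), array([355. , 270.5])]
180 [array([292.8, 270.5]), array([356.2, 270.7])]
188 [array([291.4, 270.7]), array([357.5, 270.8])]
2.1 [-12.5 174.9] [(np.float64(-0.202), array([ 32.5, 165.7])), (np.float64(0.206), array([ 32.5, 184.3]))] [ 16.  219.6] [ 23.7 215.1]
2.2 [-11.3 174.5] [(np.float64(-0.303), array([ 32.6, 160.8])), (np.float64(0.307), array([ 32.5, 188.4]))] [ 21.4 216.1] [ 28.7 210.8]
2.3 [-10.2 174. ] [(np.float64(-0.376), array([ 32.6, 157.1])), (np.float64(0.38), array([ 32.5, 191. ]))] [ 26.6 212.1] [ 33.3 206.1]
2.4 [ -9.2 173.3] [(np.float64(-0.435), array([ 32.6, 154. ])), (np.float64(0.438), array([ 32.5, 192.8]))] [ 31.3 207.6] [ 37.3 201. ]
2.5 [ -8.2 172.6] [(np.float64(-0.483), array([ 32.6, 151.2])), (np.float64(0.487), array([ 32.5, 194.1]))] [ 35.5 202.7] [ 40.9 195.5]
2.6 [ -7.2 171.8] [(np.float64(-0.525), array([ 32.6, 148.7]
[... 2291 characters left out ...]
9887777777778888777899AAABCCCCCCCCCCCCCCCCCCDDCA7544
274 44458BCCCBA9888878888999998888777778898888889AAAABBBBBBBCCCCCCCCCCCDDDCA7544
275 44458BCCCCBBAAA9889A9999999999888888999999999AAAAAAAAAABCCCCCCCCCCDDDDCA7544
276 44458BCCCCCCCCBA99ABBBAAAAAAAAAAAAAAAAAAAAAABBBBBBBBBBBCCCCCCCDDCDDDDDCA7544
277 44458BCCCCCCCCCCBBBCCCCCCCCCCCCCCCCCCCCCCCCCCCCCCCCCCCCCDDDDDDDDDDDDDDCA7544
278 44458BCCDDDDDDCCCCCCCCCCCCCCCCCCCCCCCCCCDDDDCCCCCCCCCCDDDDDDDDDDDDDDDDCA7544
279 44458BCDDDDDDDDDCCCCCDDCCCCCCCCDDDDDDDDDDDDDDDDDDDDDDDDDDDDDDDDDDDDDDDCA7544
280 44458BCCCDDDDDDDDDDDCDDDCCCDDDDDDDDDDDDDDDDDDDDDDDDDDDDDDDDDDDDDDDDDDDCA7544
281 44458BCDDDDDDDDDDDDDDDDDDDDDDDDDDDDDDDDDDDDDDDDDDDDDDDDDDDDDDDDDDDDDDDCA7544
```

```bash
python3 - <<'E'
from h import *
p=tcp([33.3,.5,162],20,32,8); print(p); plan(p,20)
E
```

```text
[ 14.83781445   0.5        134.66599728]
rot [-0.0008  0.0002  0.0003] then shift m [0.002  0.0002 0.0633] | before rot [0.0021 0.0003 0.0633]
```

Emit:
{"api": "carry_out", "payload": {
  "grip_force": 30,
  "motion": [
    [0.001, 0, 0.015, 0, 0, 0, 54],
    [0.001, 0, 0.015, 0, 0, 0, 54],
    [0, 0, 0.012, 0, 0, 0, 54],
    [0, 0, 0.008, 0, 0, 0, 54],
    [0, 0, 0.007, 0, 0, 0, 54],
    [0, 0, 0.003, 0, 0, 0, 54],
    [0, 0, 0, 0, 0, 0, 54],
    [0, 0, 0, 0, 0, 0, 54]
  ]
}}

```text
clock: 18.8
position: [652.7, 96.2, 139.1]
orientation: [0.202, -2.789, 0.038]
contact_force: [-0.3, 0.1, 0.2]
opening: 0.632
finger_force: 0.0
```

```bash
python3 - <<'E'
from h import *
s=st(); plan(tcp([33.3,.5,162],20,32,8),20); f=grab('wrist'); asc(f,150,360,5,210,440)
E
```

```text
t 18.8 case [ 16.9   0.2 139.1] F(case) [-0.3  0.1  0.2] ff 0.0 op 0.632
rot [-0.0008  0.0009  0.0004] then shift m [0.0004 0.0003 0.0049] | before rot [0.0004 0.0003 0.0049]
150 3322232333333333333333333333333333333336BCCCCCCB876433333333333349BCBCCCCCBC943333333333333333333333323333232222222
155 2222222222222222233322223233333333333336BCCBBBBA876433333333333349BCCBBBCCCC943333333333333333333333323232222222222
160 2222222222222222222222222222333333333336BCCCBCCA776433333333333349BCCCCCCCCC943333333333333333333322222222222222222
165 2222222222222222222222222223323333333336BCCCCCCCBA8533333333333349BCCCCCCCCC943333333333333333333222222222222222222
170 2222222222222222222222222222222333333337BCCCCCCCCCC98888888888888BCCCCCCCCCCA53333333333333333233222222222222222222
175 2222222222222222222222222222222333333337BCCCCCCCCCCCCCCCCCCCCCCCCCCCCCCCCCCCA53333333333333333322223232222222222222
180 2222222222222222222222222222222233333337BCCCCCCCCCCCCCCCCCCCCCCCCCCCCCCCCCCCA53333333333333333233322322222222222222
185 2222222222222222222222222222222333333337BCCCCCCCCCCCCCCCCCCCCCCCCCCCCCCCCCCCA5333
[... 3414 characters left out ...]
422222222222333333334ACCCCCCCCC9778777777889CCCCCCCCCCCCDDDDDDDDD95444444333333333333467743333222322
335 222222222222455422222222233333333334ADDDDDDDDDDCDDDDCCCCDDDDDDDDDDDDDDDDDDDDDDDD95444444433333333333355533322222322
340 2222222222222222222222222333333333346777777777777777777777777777777777777777777764444444443333333333333333322222222
345 22222222222222222322222249BBBBBBBBBBBBBBBAABAABAAAAAAAAAABBBBBBBBBBBBBBBBBBBBCCCCCCCCCCCCCB533333333333333322222222
350 222222222222222223222223AEEEEEEEEEEEEEEEEEEEEEEEEEEEEEEEEEEEEEEEEEEEEEEEEEEEEEEEEEEEEEEEEEEB53333333333332222222222
355 222222222222222223222338DEEEEEEEEEEEEEEEEEEEEEEEEEEEEEEEEEEEEEEEEEEEEEEEEEEEEEEEEEEEEEEEEEEEA4333333333333222222222
```

Emit:
{"api": "carry_out", "payload": {
  "grip_force": 30,
  "motion": [
    [0, 0, 0.002, 0, 0, 0, 46],
    [0, 0, 0.002, 0, 0, 0, 42],
    [0, 0, 0, 0, 0, 0, 38],
    [0, 0, 0, 0, 0, 0, 34],
    [0, 0, 0, 0, 0, 0, 30],
    [0, 0, 0, 0, 0, 0, 28],
    [0, 0, 0, 0, 0, 0, 28],
    [0, 0, 0, 0, 0, 0, 28]
  ]
}}

```text
clock: 19.85
position: [651.1, 96.1, 135.0]
orientation: [0.202, -2.788, 0.038]
contact_force: [-0.5, 1.1, 0.4]
opening: 0.402
finger_force: 30.1
```

```bash
python3 - <<'E'
from h import *
s=st(); f=grab('wrist'); asc(f,280,345,4,250,400)
E
```

```text
t 19.85 case [ 15.2   0.3 135. ] F(case) [-0.3  1.2  0.4] ff 30.1 op 0.402
280 88888888888888888777677777777777777777777777777777877788779DEEEEEEEEEEEEEEE
284 888888888876666644666777777777777777777777777777788887787655677779DEEEEEEEE
288 777777777766666433667777777667777777776677777777777777788643466667ACCCCCCCC
292 222222224666665323666777888888888888888888888899999999998643356666654334444
296 22222223566665422356666667789AAAAAAAAAAAAAAAAAAAAAAAAAAA9643346666664333333
300 22222235666664322356666666666677889AAAAAAAAAAAAAAAAAAAAAA743334666666433333
304 222223566666532223566666766666666678AAAAAAAAAAAAAAAAAAAAA743333566666543333
308 2222346666664222235666767676677777779AAAAAA99AAAAAAAAAAAA743333466666653333
312 2222456666653222234666677777766777777899AAA97777889AAAAAA743333356666664333
316 222356666653222223466666666667766777777777787777777777899743333335666666433
320 222456666643222223466666666666666777777777777777777777776533333334666666533
324 222222356753322233466677777777777777777777777777777777777533333335776433333
328 222222236753322233566777777777777777777777777777777777777533333335764333333
332 222222223333322333688777777777777777888888888877788888889843333333433333333
336 222222222223332334ACCCCCCB8788777778BCCCCCCCCCCCCCCDDDDDDB63333333333333333
340 222222222223333336CCCDDDCCCCCCCCCCCCDDDDDDDDDDDDDDDDDDDDDC84333333333333333
344 222222223233333337AAAAAAAAAAAAAAAAAABAABBBBBABBBBAAAAAAAAA84333333333333333
```

Emit:
{"api": "carry_out", "payload": {
  "motion": [
    [-0.0003, 0, 0.001, 0, 0, 0, 28],
    [-0.0003, 0, 0.001, 0, 0, 0, 28],
    [0, 0, 0, 0, 0, 0, 28],
    [0, 0, 0, 0, 0, 0, 28],
    [0, 0, 0, 0, 0, 0, 28],
    [0, 0, 0, 0, 0, 0, 28],
    [0, 0, 0, 0, 0, 0, 28],
    [0, 0, 0, 0, 0, 0, 28]
  ]
}}

```text
clock: 20.9
position: [651.3, 96.0, 133.3]
orientation: [0.202, -2.789, 0.038]
contact_force: [0.8, 2.0, 4.6]
opening: 0.403
finger_force: 30.5
```

Emit:
{"api": "carry_out", "payload": {
  "motion": [
    [0.0002, 0, -0.0005, 0, 0, 0, 28],
    [0.001, 0, 0.0003, 0, 0, 0, 28],
    [0.001, 0, 0.0003, 0, 0, 0, 28],
    [0.001, 0, 0.0004, 0, 0, 0, 28],
    [0, 0, 0, 0, 0, 0, 28],
    [0, 0, 0, 0, 0, 0, 28],
    [0, 0, 0, 0, 0, 0, 28],
    [0, 0, 0, 0, 0, 0, 28]
  ]
}}

```text
clock: 21.9
position: [648.7, 95.7, 134.0]
orientation: [0.202, -2.791, 0.038]
contact_force: [4.2, 2.3, 5.0]
opening: 0.4
finger_force: 30.6
```

```bash
python3 - <<'E'
from h import *
s=st()
E
```

```text
t 21.9 case [ 12.7   0.3 134. ] F(case) [4.5 1.6 5. ] ff 30.6 op 0.4
```

Emit:
{"api": "carry_out", "payload": {
  "motion": [
    [0.0012, 0, -0.0004, 0, 0, 0, 28],
    [0.001, 0, 0.0003, 0, 0, 0, 28],
    [0, 0, 0, 0, 0, 0, 28],
    [0, 0, 0, 0, 0, 0, 28],
    [0, 0, 0, 0, 0, 0, 28],
    [0, 0, 0, 0, 0, 0, 28],
    [0, 0, 0, 0, 0, 0, 28],
    [0, 0, 0, 0, 0, 0, 28]
  ]
}}

```text
clock: 22.9
position: [645.8, 95.3, 134.4]
orientation: [0.202, -2.788, 0.038]
contact_force: [2.3, 3.3, 4.4]
opening: 0.403
finger_force: 30.5
```

```bash
python3 - <<'E'
from h import *
s=st(); print(inbar(s,32,8)); f=grab('wrist'); asc(f,230,345,4,250,400)
print([proj(f,c2w(p)).round(0) for p in([27,0,169],[31,0,169],[34,0,161],[40,0,166])])
E
```

```text
t 22.9 case [  9.9   0.3 134.4] F(case) [2.8 2.9 4.4] ff 30.5 op 0.403
[ 28.25754486   0.361783   161.75942209]
230 222222222222233346778787665555556566666666666666666899A8ACC9433333333333333
234 2222222222223333589AB76555555655666666666666666666666688ACC9433333333333333
238 222332222222333359BB865555555566666556656666666666666667ACC9433333333333333
242 6666789AA76789ABA9977777777777777777777777777777777777778ACCCCCCCCCCCCCCCCC
246 8888888888888888877888888888888888888888888888888888888889BDEEEEEEEEEEEEEEE
250 88888888888888888778887888887888888888888888888888888888889DEEEEEEEEEEEEEEE
254 88888888888888888778888888888888888888888888888888888888889CEEEEEEEEEEEEEEE
258 88888888888888887778888888888778888888888877888888888888889CEEEEEEEEEEEEEEE
262 777777777777777767778778888887778877888888878887788888888889BBBBBBBBBBBBBBB
266 666666666666666668888877888888888887788888888888778888888888766666666666666
270 22222222222222248ABBBBBBBBBBBBBBBBBBBBBBBBBBBBBBBBBBBBBBBBBB633333333333333
274 22222222222222248BBBBBBBBBBBBBBBBBBBBBBBCBBBBBCCCBCCBCCCCCBA533333333333333
278 555555555555555567777777
[... 716 characters left out ...]
6677777777777777777777777777778BA9777533333346666665433
318 222466666653222222566677777777777777777777777777778CDC877533333335666666533
322 222234567753222222466666677777777777777777777777777777777533333334777654333
326 222222236753222222467777777777777777777777777777777777777533333335764333333
330 222222225653222223577777777777777777777777777777778AAAAAB833333335653333333
334 2222222222223222238BA987777777778877777887777778ACCCCCCCCA43333333333333333
338 222222222222222225BCCCB88BA877778987777789877778BCCCCCCCCC73333333333333333
342 222222222223322237CCCCCCCC866665666666666666666666ACCDDCDC94333333333333333
[array([323., 323.]), array([323., 333.]), array([323., 336.]), array([323., 352.])]
```

Emit:
{"api": "carry_out", "payload": {
  "motion": [
    [0.001, 0, 0.0002, 0, 0, 0, 28],
    [0.0008, 0, 0.0002, 0, 0, 0, 28],
    [0, 0, 0, 0, 0, 0, 28],
    [0, 0, 0, 0, 0, 0, 28],
    [0, 0, 0, 0, 0, 0, 28],
    [0, 0, 0, 0, 0, 0, 28],
    [0, 0, 0, 0, 0, 0, 28],
    [0, 0, 0, 0, 0, 0, 28]
  ]
}}

```text
clock: 23.95
position: [643.9, 95.0, 134.5]
orientation: [0.202, -2.788, 0.038]
contact_force: [0.7, 2.9, 1.7]
opening: 0.402
finger_force: 30.4
```

```bash
python3 - <<'E'
from h import *
s=st(); print(inbar(s,32,8)); f=grab('wrist'); asc(f,300,360,2,280,370)
g=cv2.cvtColor(f['frame'],cv2.COLOR_RGB2GRAY)//16
for c in (230,425): print(c,[(r,w2c(onz(f,c,r,150))[0].round(1),int(g[r,c])) for r in range(266,312,2)])
for r in range(310,360,6): print(r,w2c(onz(f,325,r,169))[0].round(1))
E
```

```text
t 23.95 case [  7.9   0.3 134.5] F(case) [1.1 2.8 1.7] ff 30.4 op 0.402
[ 26.31102811   0.34870921 161.86070903]
300 223566688888888888888888888888888888888777643
302 223576677777777788888888888888888888887777633
304 223566677777777777777777777777777777777677633
306 223566677777777777777777777777777777777677633
308 222566677777777777777777777777777777777677633
310 222566677776656665666656656556656567777777633
312 222566677776555555555555555555555566887677533
314 223566667776655566666566666666666667AB9777533
316 223566667777777777777777777777777778BCC877533
318 222566667777777777777777777777777778CCC877533
320 222466667777777777777777777777777778BBB877533
322 222466666677777777777777777777777777777777533
324 222466666677777777777777777777777777777777533
326 222467777777777777777777777777777777777777533
328 222467777767777777777777777777777777777778633
330 222677787767777777777777777777777778AAAAAB833
332 223787787777777777777777777898777778BCCCDC943
334 223887777777777777777777787ACB877778CDDDDCA43
336 2238877777777777777777779A9ACB877889CDDDDCB53
338 235ABA987777777777777777898888777
[... 1182 characters left out ...]
), (268, np.float64(1.7), 6), (270, np.float64(2.7), 3), (272, np.float64(3.7), 3), (274, np.float64(4.7), 3), (276, np.float64(5.6), 3), (278, np.float64(6.6), 3), (280, np.float64(7.6), 4), (282, np.float64(8.5), 9), (284, np.float64(9.5), 14), (286, np.float64(10.5), 14), (288, np.float64(11.4), 14), (290, np.float64(12.4), 14), (292, np.float64(13.3), 14), (294, np.float64(14.3), 14), (296, np.float64(15.3), 14), (298, np.float64(16.2), 14), (300, np.float64(17.2), 14), (302, np.float64(18.2), 14), (304, np.float64(19.1), 8), (306, np.float64(20.1), 4), (308, np.float64(21.0), 4), (310, np.float64(22.0), 3)]
310 19.6
316 22.1
322 24.6
328 27.2
334 29.7
340 32.2
346 34.7
352 37.3
358 39.8
```

Emit:
{"api": "carry_out", "payload": {
  "motion": [
    [0.001, 0, 0.0002, 0, 0, 0, 28],
    [0.0008, 0, 0.0002, 0, 0, 0, 28],
    [0, 0, 0, 0, 0, 0, 28],
    [0, 0, 0, 0, 0, 0, 28],
    [0, 0, 0, 0, 0, 0, 28],
    [0, 0, 0, 0, 0, 0, 28],
    [0, 0, 0, 0, 0, 0, 28],
    [0, 0, 0, 0, 0, 0, 28]
  ]
}}

```text
clock: 25.0
position: [643.5, 94.9, 134.5]
orientation: [0.202, -2.791, 0.038]
contact_force: [7.0, 3.7, -2.4]
opening: 0.396
finger_force: 30.3
```

```bash
python3 - <<'E'
from h import *
s=st(); print(inbar(s,32,8)); f=grab('wrist'); asc(f,310,350,2,280,370)
g=cv2.cvtColor(f['frame'],cv2.COLOR_RGB2GRAY)//16
for c in (425,): print(c,[(r,w2c(onz(f,c,r,150))[0].round(1),int(g[r,c])) for r in range(266,290,2)])
for r in range(310,350,6): print(r,w2c(onz(f,325,r,169))[0].round(1),w2c(onz(f,325,r,161))[0].round(1))
E
```

```text
t 25.0 case [  7.5   0.2 134.5] F(case) [ 7.4  2.7 -2.4] ff 30.3 op 0.396
[ 25.78899353   0.30031152 161.96378153]
310 223566677777666666666666666666666667777667633
312 222566677776555555555555555555555567777777533
314 222566667776555555555556655555565667A98777533
316 222566667777666666677678777777767778BCB877533
318 222566678777777777777778777777777778BCC877533
320 22246669A977777777777777777777777778BCB877533
322 222466677777777777777777777777777777888777533
324 222466666677777777777777777777777777777777533
326 222467777777777777777777777777777777777777533
328 222467777767777777777777777777777777777777533
330 22257789877777777777777777777777777799999A733
332 223788998777777777777777899877777778BCCCCC943
334 2238977777777777777777778BCBA9877779CDDDDCA43
336 2249877777777777777777778BCCCB87888ACDDDDCB53
338 235AA98777777777888777779A9998789AABCCCDCCC73
340 236BCCBA9887777778877777787777778ACCCCCCCCC83
342 337CCCCCCBA8777798877778987777778BCCCCCCCCC94
344 239CCCCCCCC97677998766789887766789ACCCCCCCCA5
346 24ACCCCCCCC866666666666666666666666ACDDCDDDB6
348 35BCCCCCCCB7666666666666666666666669CCCCCCCC7
425 [(266, np.float64(0.3), 14), (268, np.float64(1.3), 8), (270, np.float64(2.2), 3), (272, np.float64(3.2), 3), (274, np.float64(4.2), 3), (276, np.float64(5.1), 3), (278, np.float64(6.1), 3), (280, np.float64(7.1), 3), (282, np.float64(8.0), 8), (284, np.float64(9.0), 14), (286, np.float64(10.0), 14), (288, np.float64(10.9), 14)]
310 19.0 20.0
316 21.6 22.7
322 24.1 25.4
328 26.6 28.1
334 29.2 30.7
340 31.7 33.4
346 34.2 36.1
```

Emit:
{"api": "carry_out", "payload": {
  "motion": [
    [-0.0008, 0, -0.0002, 0, 0, 0, 30],
    [0, 0, 0, 0, 0, 0, 40],
    [0, 0, 0, 0, 0, 0, 50],
    [0, 0, 0, 0, 0, 0, 54],
    [0, 0, 0, 0, 0, 0, 54],
    [0, 0, 0, 0, 0, 0, 54],
    [0, 0, 0, 0, 0, 0, 54],
    [0, 0, 0, 0, 0, 0, 54]
  ]
}}

```text
clock: 26.05
position: [643.1, 94.8, 134.8]
orientation: [0.202, -2.788, 0.038]
contact_force: [-0.1, 0.3, -0.3]
opening: 0.633
finger_force: 0.0
```

Emit:
{"api": "carry_out", "payload": {
  "motion": [
    [0, 0, -0.01, 0, 0, 0, 54],
    [0, 0, -0.02, 0, 0, 0, 54],
    [0, 0, -0.03, 0, 0, 0, 54],
    [0, 0, -0.03, 0, 0, 0, 54],
    [0, 0, -0.02, 0, 0, 0, 40],
    [0, 0, 0, 0, 0, 0, 20],
    [0, 0, 0, 0, 0, 0, 0],
    [0, 0, 0, 0, 0, 0, 0]
  ]
}}

```text
clock: 27.05
position: [676.6, 99.9, 235.2]
orientation: [0.202, -2.79, 0.038]
contact_force: [0.4, 1.4, 0.4]
opening: -0.001
finger_force: 0.0
```

```bash
python3 - <<'E'
from h import *
s=st(); f=grab('wrist'); asc(f,160,330,3,250,400)
for p in ([-16,0,163],[-14,0,228],[-8,0,228],[25.5,0,161],[31,0,169]): print(p,proj(f,c2w(p)).round(0))
g=cv2.cvtColor(f['frame'],cv2.COLOR_RGB2GRAY)//16
E
```

```text
t 27.05 case [ 41.    0.5 235.2] F(case) [0.6 1.3 0.4] ff 0.0 op -0.001
160 333333333333333333333333349BCCBA76433333348BBCBBBB6333333333333333333333333
163 333333333333333333333333349BBBBA76433333348BBBBBBB6333333333333333333333333
166 333333333333333333333333349BBBB976333333348BBBBBBB6333333333333333333333333
169 333333333333333333333333349BBBB976333333347BBBCCBB6333333333333333333333333
172 333332222222222232233333349BBBBBB8433333347BBBCCBB6333333333333333333333333
175 333333333322222222223233348ABBBCCBAAAAAAAABBBCCCBB6333333333333333333333333
178 33333333333222222223233333678ABCBCCBCCCBBBBBBBCCBB6333333333333333333333333
181 33333333333333222222323333677789BBA99BBBBBBBBBBBBB6333333333333333333333333
184 333333333333333222222222336766677776777777777778BB6333333333333333333333333
187 333333333333333332222223336777777777777777777777AB6333333333333333333333333
190 3333333333333333333223333368ABBBBBBBBBBBBBBBBBBBBA6333333333333333333333333
193 33333333333333333333322234668999999999AAAAAAAAA99A7333333333333333333333333
196 3333333333333333333223333586567777777777777777779B94333333333333
[... 2960 characters left out ...]
EEEEEEEEEEE
310 DEEEEEEEEEEEEEEEEEED943333334566666533335666666433333337DEEEEEEEDEEEEEEEEEE
313 DEEEEEEEEEEEEEEEDEED733333334666666533335666666433333335CEEEEEEEEEEEEEEEEEE
316 EEEEEEEEEEEEEEEEEEEB533333334666666533334666666533333334AEEEEEEEEEDEEEEEEEE
319 EEEEEEEEEEEEEEEEEDD94333333344566665333356666554333333338DEEEEEEEEEEEEEEEEE
322 DDEEEEEEEEEEEEEEEDA533333333333345663333566433333333333359CDEEEEEEEEEEEEEEE
325 DDEEEEEEDEEEEEEEC633333333333333334533335533333333333333335ADEEEEEEEEEDEEEE
328 8ACDEEEEEEEEEEED73333333333333333335333344333333333333333335BDEEEEDEEEDEDCB
[-16, 0, 163] [324. 199.]
[-14, 0, 228] [323. 180.]
[-8, 0, 228] [323. 191.]
[25.5, 0, 161] [324. 255.]
[31, 0, 169] [324. 262.]
```

The picture data shows the lip clear, both arms running under it, and the lever upright, so the bar is hooked. Next I'll set the shut fingers ahead of the lever.

Emit:
{"api": "carry_out", "payload": {
  "motion": [
    [0, 0, 0, 0, -0.055, 0, 0],
    [0, 0, 0, 0, -0.055, 0, 0],
    [0.005, 0, 0.015, 0, 0, 0, 0],
    [0.008, 0, 0.015, 0, 0, 0, 0],
    [0.01, 0, 0.015, 0, 0, 0, 0],
    [0.006, 0, 0.01, 0, 0, 0, 0],
    [0, 0, 0, 0, 0, 0, 0],
    [0, 0, 0, 0, 0, 0, 0]
  ]
}}

```text
clock: 28.1
position: [648.8, 95.9, 183.2]
orientation: [0.223, -3.095, 0.008]
contact_force: [0.1, 0.3, -0.5]
opening: 0.002
finger_force: 0.0
```

```bash
python3 - <<'E'
from h import *
s=st(); f=grab('wrist'); plan([10,.5,179],0)
asc(f,210,330,4,250,400)
for p in ([-14,0,228],[-8,0,228],[25.5,0,161],[31,0,169]): print(p,proj(f,c2w(p)).round(0))
for phi in (1.4,1.2,1,.8,.6,.4,.3,.2,.1,0): c=lev(phi,46,3); print(phi,'TCP',(c+[11,-27]).round(1))
E
```

```text
t 28.1 case [ 12.9   0.5 183.2] F(case) [ 0.1  0.3 -0.5] ff 0.0 op 0.002
rot [-0.0007 -0.0121  0.0003] then shift m [0.003  0.     0.0042] | before rot [0.0029 0.     0.0044]
210 2222222222222222233223677766677777777777777777778ACCCA433333333333333333333
214 22222222222222222332236776666777777777777777777778ACCA433333333333333333333
218 222222222222222222333565456644454444454444444446BA6689743333333333333333333
222 222222222222222222334666446644444444444444444457BA67AC943333333333333333333
226 4444444444444444445676667A86666666666666666666679999BCA88888888888888888888
230 888888888888888889CEDA767A76566666666666666666666799BCDEEEEEEEEEEEEEEEEEEEE
234 BA9888888888888889DEDA766666666666666666666666666689BCDEEEEEEEEEEEEEEEEEEEE
238 EEEEDDCBAACDCB9989BCEB766665666666666666666666666669BCDEEEEEEEEEEEEEEEEEEEE
242 DDDDDDDCDDDDDDCB878ACA766666666666666666666666666667BCCDDCCCCCCCCCCCCCCCCCC
246 3333333333333333222224666666666666666666666666666667AB633333333333333333333
250 44444444444444444444446666666666666666666666666666679B744444444444444444454
254 88888888888888887777876666666666666666666
[... 1091 characters left out ...]
333333333222222235666665322246666654322232233333333333333333333
314 CCCCCCCCCCCCCCCCCCCA522222224666666532224666666422222224ADDDDDDDDDDDDDDDDDE
318 EEEEEEEEEEEEEEEEEEDA3222222245666665222246666654322222239DEEEEEEEEEEEEEEEEE
322 EEEEEEEEEEEEEEEEEDA522222222222335653223576432222222222249DEEEEEEEEEEEEEEEE
326 DEEEEEEEEEEEEEEEA4222222222222222235322244222222222222222238DEEEEEEEEEEEEEE
[-14, 0, 228] [322. 253.]
[-8, 0, 228] [322. 268.]
[25.5, 0, 161] [323. 287.]
[31, 0, 169] [323. 301.]
1.4 TCP [ -9.9 181.8]
1.2 TCP [-18.9 180. ]
1 TCP [-27.3 176.3]
0.8 TCP [-34.9 171.1]
0.6 TCP [-41.3 164.4]
0.4 TCP [-46.2 156.7]
0.3 TCP [-48.1 152.5]
0.2 TCP [-49.5 148.1]
0.1 TCP [-50.5 143.6]
0 TCP [-51. 139.]
```

Emit:
{"api": "carry_out", "payload": {
  "motion": [
    [0.005, 0, 0, 0, 0, 0, 0],
    [0.005, 0, 0, 0, 0, 0, 0],
    [0.004, 0, 0, 0, 0, 0, 0],
    [0.003, 0, 0, 0, 0, 0, 0],
    [0.003, 0, 0.001, 0, 0, 0, 0],
    [0.003, 0, 0.0005, 0, 0, 0, 0],
    [0, 0, 0, 0, 0, 0, 0],
    [0, 0, 0, 0, 0, 0, 0]
  ]
}}

```text
clock: 29.15
position: [625.3, 92.6, 181.8]
orientation: [0.223, -3.094, 0.008]
contact_force: [0.0, 0.9, -0.2]
opening: -0.002
finger_force: 0.4
```

```bash
python3 - <<'E'
from h import *
s=st(); f=grab('wrist'); asc(f,160,300,5,250,400)
for phi in (1.6,1.4,1.3,1.2): print(phi,[proj(f,c2w(np.insert(lev(phi,65,n),1,0))).round(0) for n in(-1,8)])
E
```

```text
t 29.15 case [-10.8   0.5 181.8] F(case) [ 0.1  0.9 -0.2] ff 0.4 op -0.002
160 333322222233233323333333333333333333333333333333333333333333333333333343344
165 222222222222222222222233333333333333333333333333333333333333333333333333333
170 222222222222222222222223333333333333333333333333333333333333333333333333333
175 222222222222222222222222333333333333333333333333333333333333333333333333333
180 222222222222222222222222333333333333333333333333333333333333333333333333333
185 222222222222222222222223333333333333333333333333333333333333333333333333333
190 222222222222222222222233344444444444444444444444444444333333333333333333333
195 222222222222222222222469BCCBA9778877778879CCCCCBCCCCCA533333333333333333333
200 221222222222222222222469BCCCB976333333333346BCCCCCCCCA533333333333333333333
205 22222222222222222222237ABCCCB876333333333335ACCCCCCCCA533333333333333333333
210 2222222222222222222223678ABCA776333333333335ACCCCCCCCA433333333333333333333
215 222222222222222222222367778ABBB9433333333335ACCCCCCCCA433333333333333333333
220 222222222222222222222367777777AA865678877778BCCCCCCCC94333333
[... 702 characters left out ...]
555566789BCBBBBBBBBBCCCCCCCCCCCC
270 EEEEEEEEEEEEEEDB98BDECAB8655555555555555555566665569CCDEEEEEEEEEEEEEEEEEEEE
275 EEEEEEEEEEEEEEEDB889DCA86666666666666666666666666667BCDEEEEEEEEEEEEEEEEEEEE
280 AAAAAAAAAAAAAAAA7668AA976666666666666666666666666667ABAAAAAAAAAAAAAAAAAAAAA
285 66666666666666666666666666666666666666666666666666669A766666666666666666666
290 CCCCCCCCCCCCCCCCC9779B9667766666666676766667777777778BCDDDDDDDDDDDDDDEEEEEE
295 EEEEEEEEEEEEEEEEDA88BD9544444566666644445666665444446BEEEEEEEEEEEEEEEEEEEEE
1.6 [array([322., 309.]), array([322., 330.])]
1.4 [array([322., 277.]), array([322., 300.])]
1.3 [array([322., 261.]), array([322., 284.])]
1.2 [array([322., 244.]), array([322., 267.])]
```

Emit:
{"api": "carry_out", "payload": {
  "motion": [
    [0.004, 0, 0.001, 0, 0, 0, 0],
    [0.004, 0, 0.001, 0, 0, 0, 0],
    [0.004, 0, 0.0018, 0, 0, 0, 0],
    [0.004, 0, 0.002, 0, 0, 0, 0],
    [0, 0, 0, 0, 0, 0, 0],
    [0, 0, 0, 0, 0, 0, 0],
    [0, 0, 0, 0, 0, 0, 0],
    [0, 0, 0, 0, 0, 0, 0]
  ]
}}

```text
clock: 30.2
position: [609.4, 90.2, 176.8]
orientation: [0.223, -3.094, 0.008]
contact_force: [0.3, -0.1, 0.6]
opening: 0.002
finger_force: 0.4
```

```bash
python3 - <<'E'
from h import *
s=st(); f=grab('wrist'); asc(f,190,320,5,250,400)
for phi in (1.4,1.2,1.,.8): print(phi,[proj(f,c2w(np.insert(lev(phi,65,n),1,0))).round(0) for n in(-1,8)])
g=cv2.cvtColor(f['frame'],cv2.COLOR_RGB2GRAY)//16
print([(r,w2c(onz(f,425,r,150))[0].round(1),int(g[r,425])) for r in range(260,330,2)])
E
```

```text
t 30.2 case [-26.9   0.4 176.8] F(case) [ 0.3 -0.2  0.6] ff 0.4 op 0.002
190 222222222222222222222222233333333333333333333333333333333333333333333343343
195 222222222222222222222222223333333333333333333333333333333333333333333333333
200 222222222222222222222222333333333333333333333333333333333333333333333333333
205 222222222222222222222233333333333333333333333333333333333333333333333333333
210 222222222222222222222222333333333333333333333333333333333333333333333333333
215 222222222222222222222222223333333333333333333333333333333333333333333333333
220 222222222222222222222355555556778756788756788888888888533333333333333333333
225 2222222222222222222224677779B9777766666679BBBCCBBBCCCB633333333333333333333
230 12222222222222222222246777777775333333333335ACCCCCCCCB633333333333333333333
235 22222222222222222222236766677775333333333335ACCCCCCCCB533333333333333333333
240 22222222222222122222236777777775323333333335ACCCCCCCCA533333333333333333333
245 22222222222222222222236766677775322233333335ACCCCCCCCA533333333333333333333
250 2222222222222222222223677767777655556678999ABCCCCCCCCA433333333
[... 1545 characters left out ...]
t64(-17.2), 3), (282, np.float64(-15.9), 4), (284, np.float64(-14.6), 3), (286, np.float64(-13.2), 3), (288, np.float64(-11.9), 3), (290, np.float64(-10.6), 4), (292, np.float64(-9.3), 13), (294, np.float64(-8.0), 14), (296, np.float64(-6.6), 14), (298, np.float64(-5.3), 14), (300, np.float64(-4.0), 14), (302, np.float64(-2.6), 14), (304, np.float64(-1.3), 14), (306, np.float64(0.1), 14), (308, np.float64(1.4), 7), (310, np.float64(2.8), 7), (312, np.float64(4.2), 12), (314, np.float64(5.5), 14), (316, np.float64(6.9), 14), (318, np.float64(8.3), 14), (320, np.float64(9.7), 14), (322, np.float64(11.1), 14), (324, np.float64(12.5), 14), (326, np.float64(13.9), 12), (328, np.float64(15.3), 4)]
```

Emit:
{"api": "carry_out", "payload": {
  "motion": [
    [0.004, 0, 0.0028, 0, 0, 0, 0],
    [0.004, 0, 0.003, 0, 0, 0, 0],
    [0.003, 0, 0.0033, 0, 0, 0, 0],
    [0.0034, 0, 0.0034, 0, 0, 0, 0],
    [0.0025, 0, 0.0035, 0, 0, 0, 0],
    [0.0025, 0, 0.004, 0, 0, 0, 0],
    [0, 0, 0, 0, 0, 0, 0],
    [0, 0, 0, 0, 0, 0, 0]
  ]
}}

```text
clock: 31.25
position: [589.1, 87.3, 157.3]
orientation: [0.223, -3.094, 0.008]
contact_force: [0.5, 0.2, -0.4]
opening: -0.001
finger_force: 0.0
```

```bash
python3 - <<'E'
from h import *
s=st(); f=grab('wrist'); asc(f,200,330,5,250,400)
for phi in (.8,.6,.4,.2): print(phi,[proj(f,c2w(np.insert(lev(phi,65,n),1,0))).round(0) for n in(-1,8)])
E
```

```text
t 31.25 case [-47.4   0.4 157.3] F(case) [ 0.5  0.1 -0.4] ff 0.0 op -0.001
200 222222222222222222222222222222222222222222333333333333333333333333333333333
205 323222233333333333333333333333333333333333333333333333333333444444444444444
210 8887788888878888888888888888888889CDDDDDDDDDDDDDDDDDDDDDDDDDEEEEEEEEEEEEEEE
215 888888888888888888888888888888888999DEEEEEEEEEEEEEEEEEEEEEEEEEEEEEEEEEEEEEE
220 888888888888888888888888888888888BEEEEEEEEEEEEEEEEEEEEEEEEEEEEEEEEEEEEEEEEE
225 888888888888888888888888888888889CEEEEEEEEEEEEEEEEEEEEEEEEEEEEEEEEEEEEEEEEE
230 222222222222222222222222222222233333333333333333333333333333334333444444444
235 222222222222222222222222222222222233333333333333333333333333333333333333333
240 222222222222222222222222222222222233333333333333333333333333333333333333333
245 222222122222222222222222222222222233333333333333333333333333333333333333333
250 222122222222222222222222333333333333333333333333333333333333333333333333333
255 222222222221222222222236666667899777776777766677777643333333333333333333333
260 2222222222122122122222245666666666666666666666666665333333333
[... 542 characters left out ...]
66543222359A53222222332222222222
300 222222222222222111112422222224566565322256666552222222432222222222222222222
305 222222222222222211112222222225566665322245666653222222222222222222222222222
310 222222222222222111112222222235556655222246656653222222222222222222222222222
315 222222222222222111111222222235555655222246666654222222222222222222222222222
320 222222222222221111112222222223346665222246665432222222222222222222222222222
325 222222222222222211211112122222222245222245222222222122122222222222222222222
0.8 [array([322., 290.]), array([322., 313.])]
0.6 [array([322., 261.]), array([322., 279.])]
0.4 [array([323., 239.]), array([322., 253.])]
0.2 [array([323., 225.]), array([323., 233.])]
```

Emit:
{"api": "carry_out", "payload": {
  "motion": [
    [0.0006, 0, 0.003, 0, 0, 0, 0],
    [0.0006, 0, 0.003, 0, 0, 0, 0],
    [0.0005, 0, 0.003, 0, 0, 0, 0],
    [0.0004, 0, 0.0025, 0, 0, 0, 0],
    [0.0003, 0, 0.0025, 0, 0, 0, 0],
    [0, 0, 0, 0, 0, 0, 0],
    [0, 0, 0, 0, 0, 0, 0],
    [0, 0, 0, 0, 0, 0, 0]
  ]
}}

```text
clock: 32.3
position: [586.7, 86.8, 143.8]
orientation: [0.223, -3.095, 0.008]
contact_force: [0.8, 0.0, 0.5]
opening: 0.003
finger_force: 0.0
```

```bash
python3 - <<'E'
from h import *
s=st()
E
```

```text
t 32.3 case [-49.8   0.4 143.8] F(case) [ 0.8 -0.1  0.5] ff 0.0 op 0.003
```

Emit:
{"api": "carry_out", "payload": {
  "motion": [
    [0, 0, 0.001, 0, 0, 0, 0],
    [0, 0, 0.001, 0, 0, 0, 0],
    [0, 0, 0.001, 0, 0, 0, 0],
    [0, 0, 0.001, 0, 0, 0, 0],
    [0, 0, 0, 0, 0, 0, 0],
    [0, 0, 0, 0, 0, 0, 0],
    [0, 0, 0, 0, 0, 0, 0],
    [0, 0, 0, 0, 0, 0, 0]
  ]
}}

```text
clock: 33.3
position: [586.5, 86.8, 139.8]
orientation: [0.223, -3.095, 0.008]
contact_force: [0.4, -0.3, -0.5]
opening: -0.002
finger_force: 0.0
```

```bash
python3 - <<'E'
from h import *
s=st(); f=grab('wrist'); asc(f,185,300,4,250,400)
for phi in (.6,.4,.2,0): print(phi,[proj(f,c2w(np.insert(lev(phi,65,n),1,0))).round(0) for n in(-1,8)])
E
```

```text
t 33.3 case [-50.    0.3 139.8] F(case) [ 0.4 -0.3 -0.5] ff 0.0 op -0.002
185 888888888888888888888888888888888888888888888888888888888888888888888988888
189 888888888888888888888888888888888888888888888888888888888888888888888888888
193 666666666666666666666666666666666666666666666555656666666666666666666666666
197 222222222222222222222222222222222222222222322322222333333333333333333333333
201 222222222222222222222222222222222222222222222222233233333333333333333333333
205 222222222222222222222222222222222222222222222223333332333333333333333333333
209 222222222222222222222222222222222222222222222222322322333333333333333333333
213 222222222222222222222222222222222222222222222222223233333333333333333333333
217 555555555555555555555555555555555555565555566666666666666666666666666666666
221 7888788888888888888888888888888888888888888BDDDDEEEEEEEEEEEEEEEEEEEEEEEEEEE
225 8888888888888888888888888888888888888888888ACDEEEEEEEEEEEEEEEEEEEEEEEEEEEEE
229 888888888888888888888888888888888888888888889CEEEEEEEEEEEEEEEEEEEEEEEEEEEEE
233 888888888888888888888888888888888888888888889DEEEEEEEEEEEEEEEE
[... 779 characters left out ...]
7777777ACB633333333333333333333333
277 222222222211212212222222466676677777777777777778BCB633333333333333333333333
281 222222222222222222466666666676666666665666666779CCCBBBBBA533333333333333333
285 22222222222222222236766666667666666532235666667ACCBBCCCCA533333333333333333
289 22222222222222222236666666667666666532235666667BCCCBBBCCA533333332333333333
293 2222222222222222223666665444445666653223566666677778ACCCA433333333333323332
297 2222222222222222223666422222245666653223566666422222359B9423223333333232223
0.6 [array([322., 283.]), array([322., 305.])]
0.4 [array([322., 257.]), array([322., 273.])]
0.2 [array([323., 240.]), array([323., 250.])]
0 [array([323., 231.]), array([323., 235.])]
```

Emit:
{"api": "carry_out", "payload": {
  "motion": [
    [0, 0, 0.001, 0, 0, 0, 0],
    [0, 0, 0.001, 0, 0, 0, 0],
    [0, 0, 0.001, 0, 0, 0, 0],
    [0, 0, 0, 0, 0, 0, 0],
    [0, 0, 0, 0, 0, 0, 0],
    [0, 0, 0, 0, 0, 0, 0],
    [0, 0, 0, 0, 0, 0, 0],
    [0, 0, 0, 0, 0, 0, 0]
  ]
}}

```text
clock: 34.35
position: [586.7, 86.8, 138.8]
orientation: [0.223, -3.096, 0.007]
contact_force: [-5.7, -0.5, 13.3]
opening: 0.001
finger_force: 6.7
```

```bash
python3 - <<'E'
from h import *
s=st(); f=grab('wrist'); asc(f,217,260,3,250,400)
for phi in (.2,.1,0): print(phi,[proj(f,c2w(np.insert(lev(phi,65,n),1,0))).round(0) for n in(-1,8)])
E
```

```text
t 34.35 case [-49.9   0.3 138.8] F(case) [-5.7  0.3 13.3] ff 6.7 op 0.001
217 555555555555555555555555555555555556666666666666666666666666666666666666666
220 7777777777777777777777777777777787788787878888CDDDDDDDDDDDDDDDDDDDDDDDDDDDD
223 888888888888888888888888888888888888888888888ADEEEEEEEEEEEEEEEEEEEEEEEEEEEE
226 888888888888888888888888888888888888888888888BEEEEEEEEEEEEEEEEEEEEEEEEEEEEE
229 888888888888888888888888888888888888888888888BEEEEEEEEEEEEEEEEEEEEEEEEEEEEE
232 888888888888888888888888888888888888888888889DEEEEEEEEEEEEEEEEEEEEEEEEEEEEE
235 888888888888888888888888777777777777777777778BCCCCCDEEEEEEEEEEEEEEEEEEEEEEE
238 888888888888888888888877666777666767767777777777777ADEEEEEEEEEEEEEEEEEEEEEE
241 4444444444444444444444456679A9766666666666666666766666666666666666677677777
244 222222222222222222222224667998666666666666666666666533333333333333333333333
247 222222222222222222222223666666666666666666666666666533333333333333333333333
250 222222222222222222222223566666666666666666666666666433333333333333333333333
253 222222222222222222222223566666666666666666666666666433333333333333333333333
256 212222222222222222222222566666666666666666666666666433333333333333333333333
259 222222222222222222222222566777667676777777777777776433333333333333333333333
0.2 [array([323., 240.]), array([323., 250.])]
0.1 [array([323., 235.]), array([323., 242.])]
0 [array([323., 231.]), array([323., 235.])]
```

Emit:
{"api": "carry_out", "payload": {
  "motion": [
    [0, 0, 0.0005, 0, 0, 0, 0],
    [0, 0, 0, 0, 0, 0, 0],
    [0, 0, 0, 0, 0, 0, 0],
    [0, 0, -0.003, 0, 0, 0, 0],
    [0, 0, -0.01, 0, 0, 0, 0],
    [0, 0, -0.03, 0, 0, 0, 0],
    [0, 0, -0.04, 0, 0, 0, 0],
    [0, 0, -0.02, 0, 0, 0, 0]
  ]
}}

```text
clock: 35.4
position: [591.2, 87.6, 241.9]
orientation: [0.223, -3.098, 0.007]
contact_force: [0.3, -0.3, -0.3]
opening: -0.009
finger_force: 0.0
```

```bash
python3 - <<'E'
from h import *
s=st(); f=grab('wrist'); asc(f,190,310,3,250,400)
for phi in (.3,.2,.1,0): print(phi,[proj(f,c2w(np.insert(lev(phi,65,n),1,0))).round(1) for n in(-1,8)])
print([proj(f,c2w(p)).round(0) for p in([-16,0,163],[18,0,161],[22,0,169],[0,0,150])])
g=cv2.cvtColor(f['frame'],cv2.COLOR_RGB2GRAY)//16
for c in (235,420): print([(r,w2c(onz(f,c,r,150))[0].round(1),int(g[r,c])) for r in range(280,330,2)])
E
```

```text
t 35.4 case [-45.3   0.5 241.9] F(case) [ 0.3 -0.3 -0.3] ff 0.0 op -0.009
190 78888888888888888899999866666666666667779AAAAAAAAAAAAAAAAAAAAAAAAAAAAAAAAAA
193 DDDDDDDDDDDDDDDDDDDDDDDB9888888888888889CDDDDDDDDDDDDDDDDDEEEEEEEEEEEEEEEEE
196 DDDDDDDDDDDDDDDDDDDDDDDDB888888888888889BDDDDDDDDDDDDDDDDEEDEEEEEEEEEEEEEEE
199 DDDDDDDDDDDDDDDDDDDDDDDDB8888888888899999AAAAACDDDDDDDDDDDDDDEEEEEEEEEEEEEE
202 DDDDDDDDDDDDDDDDDDDDDDCC987778ABBBBBBBBBBBBBBBCDDCCCDDCDDDDDDDDDDDDDDDDDDDD
205 655555555555555555555555443336BBBBBBBBBBBBBBBB75544444444444444445445555555
208 333333333333333333333333333336ABBBBBBBBBBBBBBB63333333333333333333333333333
211 333333333333333333333333333335ABBBBBBBBBBBBBBA63333333333333333333333333333
214 333333333333333333333333333335ABBBBBBBBCCCCBCB63333333333333333333333333333
217 333333333333333333333333333335ABBBBBBBBCCCCBCB63333333333333333333333333333
220 333333333333333333333333333335ABBBBBBBBCCCCCCB63333333333333333333333333333
223 333333333333333333333333333335ABBBBBBBBCCCCCCB63333333333333333333333333333
226 333333333333333333333333333335ABBBBBBBBCCCCCCB6333333333333333
[... 3177 characters left out ...]
p.float64(-11.8), 4), (282, np.float64(-10.1), 8), (284, np.float64(-8.3), 14), (286, np.float64(-6.6), 14), (288, np.float64(-4.8), 14), (290, np.float64(-3.1), 14), (292, np.float64(-1.3), 14), (294, np.float64(0.4), 12), (296, np.float64(2.2), 13), (298, np.float64(4.0), 14), (300, np.float64(5.7), 14), (302, np.float64(7.5), 14), (304, np.float64(9.3), 14), (306, np.float64(11.1), 13), (308, np.float64(12.9), 4), (310, np.float64(14.7), 4), (312, np.float64(16.6), 4), (314, np.float64(18.4), 4), (316, np.float64(20.2), 4), (318, np.float64(22.0), 4), (320, np.float64(23.9), 4), (322, np.float64(25.7), 3), (324, np.float64(27.6), 4), (326, np.float64(29.5), 3), (328, np.float64(31.3), 3)]
```

Emit:
{"api": "carry_out", "payload": {
  "motion": [
    [0, 0, 0.03, 0, 0, 0, 0],
    [0, 0, 0.04, 0, 0, 0, 0],
    [0, 0, 0.02, 0, 0, 0, 0],
    [0, 0, 0.007, 0, 0, 0, 0],
    [0, 0, 0.003, 0, 0, 0, 0],
    [0, 0, 0.0005, 0, 0, 0, 0],
    [0, 0, 0, 0, 0, 0, 0],
    [0, 0, 0, 0, 0, 0, 0]
  ]
}}

```text
clock: 36.45
position: [586.8, 86.8, 139.3]
orientation: [0.223, -3.096, 0.007]
contact_force: [0.3, -0.8, 0.1]
opening: 0.004
finger_force: 0.0
```

```bash
python3 - <<'E'
from h import *
s=st()
E
```

```text
t 36.45 case [-49.8   0.4 139.3] F(case) [ 0.2 -0.9  0.1] ff 0.0 op 0.004
```

Emit:
{"api": "carry_out", "payload": {
  "motion": [
    [0, 0, 0.001, 0, 0, 0, 0],
    [0, 0, 0.001, 0, 0, 0, 0],
    [0, 0, 0.0003, 0, 0, 0, 0],
    [0, 0, 0, 0, 0, 0, 0],
    [0, 0, 0, 0, 0, 0, 0],
    [0, 0, 0, 0, 0, 0, 0],
    [0, 0, 0, 0, 0, 0, 0],
    [0, 0, 0, 0, 0, 0, 0]
  ]
}}

```text
clock: 37.45
position: [586.9, 86.9, 138.8]
orientation: [0.223, -3.097, 0.007]
contact_force: [-5.2, -1.4, 13.1]
opening: -0.002
finger_force: 6.8
```

Emit:
{"api": "carry_out", "payload": {
  "motion": [
    [0, 0, -0.003, 0, 0, 0, 0],
    [0, 0, -0.01, 0, 0, 0, 0],
    [0, 0, -0.03, 0, 0, 0, 0],
    [0, 0, -0.04, 0, 0, 0, 0],
    [0, 0, -0.02, 0, 0, 0, 0],
    [0, 0, 0, 0, 0, 0, 0],
    [0, 0, 0, 0, 0, 0, 0],
    [0, 0, 0, 0, 0, 0, 0]
  ]
}}

```text
clock: 38.45
position: [589.6, 87.5, 237.9]
orientation: [0.223, -3.092, 0.008]
contact_force: [-0.4, 0.3, -0.2]
opening: -0.002
finger_force: 0.0
```

```bash
python3 - <<'E'
from h import *
s=st(); print(order.job_done())
E
```

```text
t 38.45 case [-46.8   0.6 237.9] F(case) [-0.4  0.3 -0.2] ff 0.0 op -0.002
the job is handed in; nothing more can be done
None
```

I handed the job in at 38.5 s of the 61 s allowed, with the loop hooked under the lip, the lid drawn shut and the lever against its stop and staying down by itself; no verdict came back.

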